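# Reload the blow-drying pot with eye nuts, lock its lid and open the air

## Task

The drying pot stands empty with its lid locked on and its air valve left part open: shut the valve fully, then unlock the lid (press it down against the spring, quarter turn counter-clockwise) and lay it knob up on clear bench. Put every eye nut standing on the bench down inside the pot, set the lid back on and lock it (press down, quarter turn clockwise, let it rise into its seats), and then open the air valve fully. The air must stay shut whenever the lid is off; leave the other things on the bench where they are.

Things in the scene. Friction and masses are not known exactly. Their poses are not given: they have to be found in the camera images.
- pot_mouth (a point): The drying pot, fixed to the bench: open steel pot, 182 mm outside. Point on its axis, level with the top of its collar, 122 mm above the bench; z up, +x towards the valve. Two steel claws run round the collar's inner edge (148 mm between them), with two 40-degree entry gaps for the lid's lugs at +y and -y of this frame. A locked lid's lugs lie along x, its ball 28 mm above this point.
- pot_floor (a point): Centre of the pot's floor, a drilled plate 94 mm below the mouth point. The pot is 156 mm wide inside, 118 mm within the seal ring near the mouth. Same axes.
- seal (a joint): How far the pot's black sprung seal ring, on which the lid lies, is pressed below its height under a locked lid, in m: 0 lid locked and seated, over 0.004 needed to turn the lid's lugs under the claws, 0.008 hard stop; about -0.004 with the lid lying on it unlocked, -0.009 free (its top then 5 mm below the mouth point). Spring 1000 N/m, 9 N at 0.
- lid_ball (a point): The pot's loose lid, 0.42 kg, locked on at the start: aluminium disc 142 mm across, 6 mm thick, two lugs 24 mm wide out to 82 mm from the axis along its +x and -x. On a stem in the middle a smooth black ball knob, 44 mm in diameter; this point is its centre, 42 mm above the lid's underside (36 above the disc). The ball slips unless gripped across its widest part.
- lid_lug (a point): Top of the lid's +x lug, 78 mm from its axis; axes as the lid. To unlock: press the lid down at the ball 6 mm (some 10 N), turn 90 degrees COUNTER-CLOCKWISE seen from above to a stop, lift. To lock: lugs in the entry gaps, press to the same depth, turn 90 degrees CLOCKWISE to the stop, let go; the ring lifts it 4 mm or more into the claws' seats. Unpressed it cannot turn.
- valve (a joint): Angle of the air valve in rad: 0 is fully shut (stop), 2.4 is fully open (stop). It grows as the ball knob is turned counter-clockwise seen from above; stiff (0.2 N m), stays where it is left. A small steel pointer below the ball shows it.
- valve_ball (a point): Centre of the valve's smooth black ball knob, 44 mm in diameter, on an upright stem 165 mm from the pot's axis, 115 mm above the bench. It turns about the vertical through this point and slips unless gripped across its widest part.
- eye1_mid (a point): A lifting eye nut (absent in some starts), plain steel, 0.16 kg, 61 mm tall, standing on its round foot: foot 30 mm across and 18 mm high, above it a round hoop of 10 mm bar, 46 mm outside, 26 mm inside. Point half-way up, 30.5 mm above its underside; z from foot to hoop, y square to the hoop's plane. The hoop's top bar is centred 25.5 mm above this point.
- eye2_mid (a point): A lifting eye nut (absent in some starts), plain steel, 0.16 kg, 61 mm tall, standing on its round foot: foot 30 mm across and 18 mm high, above it a round hoop of 10 mm bar, 46 mm outside, 26 mm inside. Point half-way up, 30.5 mm above its underside; z from foot to hoop, y square to the hoop's plane. The hoop's top bar is centred 25.5 mm above this point.
- eye3_mid (a point): A lifting eye nut (absent in some starts), plain steel, 0.16 kg, 61 mm tall, standing on its round foot: foot 30 mm across and 18 mm high, above it a round hoop of 10 mm bar, 46 mm outside, 26 mm inside. Point half-way up, 30.5 mm above its underside; z from foot to hoop, y square to the hoop's plane. The hoop's top bar is centred 25.5 mm above this point.
- eye4_mid (a point): A lifting eye nut (absent in some starts), plain steel, 0.16 kg, 61 mm tall, standing on its round foot: foot 30 mm across and 18 mm high, above it a round hoop of 10 mm bar, 46 mm outside, 26 mm inside. Point half-way up, 30.5 mm above its underside; z from foot to hoop, y square to the hoop's plane. The hoop's top bar is centred 25.5 mm above this point.
- bushing_a: Bystander: a dark steel bushing, 32 mm across, 22 mm tall. Not part of the job; leave it where it is. Origin at its underside.
- bushing_b: Bystander: a steel bushing, 44 mm across, 30 mm tall. Not part of the job; leave it where it is. Origin at its underside.
- shackle: Bystander: a dark steel bow shackle lying flat. Not part of the job; leave it where it is. Origin at its underside.
- eyebolt: Bystander: a lifting eye bolt with an 85 mm shank, lying flat (not an eye nut). Not part of the job; leave it where it is. Origin at its underside.
- wrench: Bystander: a 200 mm wrench. Not part of the job; leave it where it is. Origin at its underside.
- spray_can: Bystander: an aluminium spray bottle, 185 mm tall. Not part of the job; leave it where it is. Origin at its underside.
- hexnut: Bystander: a dark hexagon nut, 38 mm across, 16 mm high. Not part of the job; leave it where it is. Origin at its underside.
Mind the look-alikes: they are no part of the job. Leave any green or orange look-alike of the part that bears eye3_mid alone.

How it is judged:
By the outcome, as a careful person would: the job done as asked, in the order asked, and still so for the second after the job is handed in, with the robot touching nothing.
Of eye1, eye2, eye3, eye4 only 2 to 4 are there at a start; the rules pass over those that are not, and their reading is None.
At some moment in a run one of eye1, eye2, eye3, eye4, lid may be knocked a few centimetres aside while the robot is not near it.
It also fails if it takes over 210 s, if anything falls off the work surface, if the arm or the gripper's body presses on something with over 40 N, if the wrist force passes 120 N, or if a joint passes its speed limit or range.

## Robot

A 6-joint arm with a two-finger parallel gripper is mounted at the origin on the work surface. World frame = base frame: x ahead of the robot, y to its left, z up, the work surface at z = 0. Lengths are in m, angles in degrees, forces in N, time in s.
With the tool pointing down it reaches from about 0.4 to 0.825 m from the base axis. Payload 7 kg.
Tool frame: the origin (TCP) lies midway between the tips of the shut fingers; the grasp point (between the pads) lies r.tcp_to_grasp behind it (r.tcp_to_grasp is the distance from the TCP to the grasp point, in m); x points along the fingers, y is the direction in which the jaws open and shut, and the axes are right-handed (so a half turn about x gives the same grasp; the last joint's range is limited). The gripper opens to 88 mm and grips with 3 to 60 N. Pads are 19 mm wide; open, the fingers measure 130 mm over their backs; the gripper's body (78 mm by 193 mm) begins 47 mm behind the grasp point.
Start: joints at [-54.081, 20.546, 0.682, 0, -70.136, -16.507], TCP at [0.224, -0.637, 0.227] pointing down, gripper open.
Joint ranges: [-176.03, 176.03], [-82.01, 121.73], [-58.28, 71.71], [-173.87, 95.51], [-174.79, -0.11], [-173.66, 173.66]. Speed limits (degrees/s): [136.94, 136.94, 172.46, 180, 180, 180].

## Interface

Orientations are given as [roll, pitch, yaw] about the fixed x, y, z axes, in that order (R = Rz(yaw) Ry(pitch) Rx(roll)).
In Python, from plant import r gives the robot as it stands.
- The arm moves only by the tool carry_out, never from a script. Its argument "moves" is a list of rows, each a list of 7 numbers: the shift along the world's x, y, z in mm, then the turn, a rotation vector about the world's x, y, z in rad, then the opening in per cent of the stroke, from 0 (shut) to 100 (fully open). In form: [[x, y, z, wx, wy, wz, claw], ...]. A call has 1 to 5 rows; each row is the pose to reach, as a shift and turn from the pose commanded when the call began; what a row does not reach only later rows make up. A row lasts 1/10 s, in which the tool goes at most 50 mm and 8.59 degrees, less where a joint would pass 70% of its speed; a pose out of reach is approached as far as the arm can. A call with a gripper value outside its range is refused whole. The fingers move at their own pace and stop on an object; "squeeze" is the grip in N (left out, the last holds). Time passes only in rows, so rows that repeat a pose let the fingers close. It gives the time, the measured TCP pose, the force and the opening at its end, in the units of the state.
- r.get_state(): the state, without advancing time (a new reading comes with each control period).
- r.capture(name): name is "scene" or "top" or "wrist"; returns the picture (420x560x3 uint8, blue, green, red); there is no depth.
- r.camera_params(name): a dict with "K" (3x3 intrinsics, pixels), "D" ([k1, k2, p1, p2, k3] as OpenCV has them; the pictures are not rectified), "rvec" (rotation vector, rad) and "tvec" (3), from world to camera coordinates, as OpenCV has them. Camera axes: x right, y down, z forward; pixel columns grow to the right and rows downward; lengths in m; the calibration is good to about 2 mm. A picture is of the moment at which its call begins: read the wrist's pose just before it. camera_params takes no time and is no camera call; for the wrist camera it gives the pose at the moment of the call.
- r.close_job(): hands the job in, once; it reports no verdict.
The state is a dict: "time_s": time; "joints": joint angles; "qd": joint speeds; "joint_torque": joint torques, N m; "tcp_pos": TCP position; "eef_rot": TCP orientation; "contact_force": force on the tool from outside, world axes, zero at the start; "moment": the same for the moment, N m; "gripper_width": finger opening in m.
Only numpy, scipy, OpenCV 4.12 (cv2) and the standard library are available. Lean on these libraries where they do the work, as an engineer would, in place of code of your own. Each camera call takes 0.05 s, during which the arm holds its last target. There are 200 camera calls.

## Working session

There is one attempt and no reset: what is moved stays moved. The work goes in short steps, Python scripts to look and compute and a tool call to move; the robot and the scene stay as the last step left them, time stands still between calls to the robot, and variables do not carry over. Pictures are saved under pics/ and viewed, about 12 in all and at most 16, crops included, and the job is handed in when it is done.

Besides the shell and the picture viewer there is one more tool, called after "Call:" as a command line: name --pt "numbers of a row" for each row, then --argument value for the rest. carry_out: Moves the arm, as the interface text tells. Its arguments: {"type":"object","properties":{"moves":{"type":"array"},"squeeze":{"type":"number"}},"required":["moves"]}

```bash
ls; mkdir -p pics; python3 - <<'E'
from plant import r
import cv2
s=r.get_state(); print({k:s[k] for k in('time_s','tcp_pos','eef_rot','gripper_width','contact_force')}, r.tcp_to_grasp)
for n in('scene','top'):
    im=r.capture(n); cv2.imwrite(f'pics/{n}0.png',im)
    print(n,r.camera_params(n))
cv2.imwrite('pics/both0.png',0*im)
E
```

```text
pics
{'time_s': 0.0, 'tcp_pos': array([ 0.22414694, -0.63618371,  0.22564408]), 'eef_rot': array([ 95.79801264,  89.90663839, 115.20308263]), 'gripper_width': 0.08769621562579538, 'contact_force': array([-0.49929505,  0.26152164, -0.07354561])} 0.0188
scene {'K': array([[485.35955757,   0.        , 276.18282714],
       [  0.        , 485.35955757, 215.27192541],
       [  0.        ,   0.        ,   1.        ]]), 'D': array([-0.06605017,  0.        ,  0.        ,  0.        ,  0.        ]), 'rvec': array([ 2.04080117,  1.50518945, -0.56408851]), 'tvec': array([-0.14497772, -0.30700726,  1.57422132])}
top {'K': array([[400.72948492,   0.        , 274.49328736],
       [  0.        , 400.72948492, 213.59892209],
       [  0.        ,   0.        ,   1.        ]]), 'D': array([0.00194403, 0.        , 0.        , 0.        , 0.        ]), 'rvec': array([ 2.14595252, -2.19460266,  0.11795973]), 'tvec': array([0.01868258, 0.54808925, 1.25455808])}
```

View pics/top0.png

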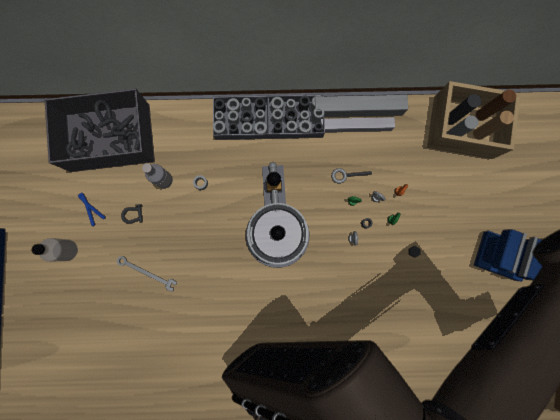

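View pics/scene0.png

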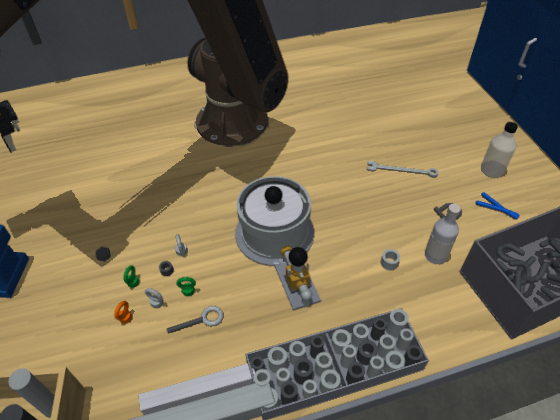

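Top view: pot and lid ball at (278,233), valve ball at (274,178). Steel eye nuts are at (377,196) and (353,239), with green or orange look-alikes at (353,201), (394,219) and (400,190). The scene view agrees, with steel nuts at (154,297) and (180,244).

```bash
cat > h.py <<'E'
from plant import r
import cv2, numpy as np
from scipy.spatial.transform import Rotation as Ro
def ray(p,uv):
    x,y=cv2.undistortPoints(np.array([[uv]],float),p['K'],p['D'])[0,0]
    R=cv2.Rodrigues(p['rvec'])[0]; return -R.T@p['tvec'], R.T@np.array([x,y,1])
def at(p,uv,z):
    c,d=ray(p,uv); return c+d*(z-c[2])/d[2]
def two(p,a,q,b):
    c,d=ray(p,a); e,f=ray(q,b); t=np.linalg.lstsq(np.c_[d,-f],e-c,rcond=None)[0]
    A=c+d*t[0]; B=e+f*t[1]; return (A+B)/2, np.linalg.norm(A-B)
def proj(p,X): return cv2.projectPoints(np.array([X],float),p['rvec'],p['tvec'],p['K'],p['D'])[0].ravel()
def pose():
    s=r.get_state(); R=Ro.from_euler('xyz',s['eef_rot'],degrees=True).as_matrix(); return s['tcp_pos'],R
def blob(im,uv,rad,lo,hi):
    m=cv2.inRange(im,lo,hi); k=np.zeros_like(m); cv2.circle(k,tuple(int(v) for v in uv),rad,255,-1); m&=k
    n,l,st,c=cv2.connectedComponentsWithStats(m); i=1+np.argmax(st[1:,4]); return c[i],st[i]
E
python3 - <<'E'
from h import *
t=r.camera_params('top'); s=r.camera_params('scene')
ti=cv2.imread('pics/top0.png'); si=cv2.imread('pics/scene0.png')
for n,a,b,z in(('lid',(278,233),(273,195),.15),('valve',(274,178),(298,257),.115)):
    A,sa=blob(ti,a,14,(0,0,0),(50,50,50)); B,sb=blob(si,b,14,(0,0,0),(50,50,50))
    print(n,A,sa,B,sb,at(t,A,z),at(s,B,z),two(t,A,s,B))
for n,a,b in(('A',(377,196),(154,297)),('B',(353,239),(180,244))):
    print(n,at(t,a,.035),at(s,b,.035))
for u in((401,190),(394,219),(353,201),(366,223),(340,175)): print(at(t,u,.03))
p,R=pose(); print(p,R)
w=r.camera_params('wrist'); Rw=cv2.Rodrigues(w['rvec'])[0]
print('cam in tool',R.T@(-Rw.T@w['tvec']-p), R.T@Rw.T, w['K'])
big=np.hstack([cv2.resize(ti[150:270,240:420],None,fx=2.2,fy=2.2,interpolation=2),cv2.resize(si[150:350,100:330],None,fx=1.72,fy=1.32,interpolation=2)])
print(big.shape); cv2.imwrite('pics/z0.png',cv2.resize(si[170:320,100:330],None,fx=3.4,fy=3.4,interpolation=2))
E
```

```text
lid [277.18902439 232.51219512] [270 226  15  14 164] [272.96610169 194.98728814] [265 187  17  17 236] [0.48074965 0.00059865 0.15      ] [ 4.83934815e-01 -3.10918289e-04  1.50000000e-01] (array([0.48093641, 0.00053219, 0.14656595]), np.float64(5.4417632101355833e-05))
valve [272.90229885 179.0862069 ] [265 172  16  19 174] [297.51590106 256.28975265] [289 247  18  20 283] [0.64393554 0.00934439 0.115     ] [0.64772269 0.00756443 0.115     ] (array([0.64473527, 0.00900051, 0.11033639]), np.float64(0.0006770452965609249))
A [ 0.59704226 -0.3230402   0.035     ] [ 0.6046292  -0.32673877  0.035     ]
B [ 0.46132151 -0.24025525  0.035     ] [ 0.47112651 -0.24271429  0.035     ]
[ 0.61554793 -0.40265338  0.03      ]
[ 0.52236759 -0.37508131  0.03      ]
[ 0.58326171 -0.24648697  0.03      ]
[ 0.51155054 -0.28496074  0.03      ]
[ 0.66889227 -0.20809076  0.03      ]
[ 0.22413412 -0.63621962  0.22570662] [[-6.74993124e-04 -3.32248246e-01  9.43191734e-01]
 [ 1.39865204e-03  9.43190713e-01  3.32248887e-01]
 [-9.99998794e-01  1.54346276e-03 -1.71947559e-04]]
cam in tool [-0.15838611  0.00023406 -0.08323839] [[ 5.27237438e-04 -3.05709192e-01  9.52124788e-01]
 [ 9.99999856e-01  6.39088865e-05 -5.33228243e-04]
 [ 1.02163540e-04  9.52124932e-01  3.05709181e-01]] [[358.94447074   0.         274.68828936]
 [  0.         358.94447074 208.37778056]
 [  0.           0.           1.        ]]
(264, 792, 3)
```

View pics/z0.png

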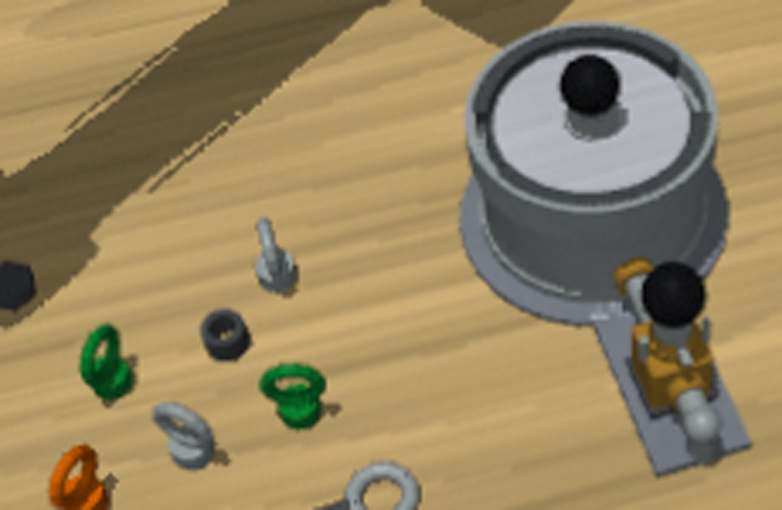

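The zoom shows the steel nuts and the valve pointer clearly. The pot axes are yawed about 3°. I'm moving above the valve for a close look.

Call:
carry_out --pt "27 41 2 0 0 0 100" --pt "54 82 4 0 0 0 100" --pt "81 123 6 0 0 0 100" --pt "108 164 8 0 0 0 100" --pt "135 205 10 0 0 0 100" --squeeze 40

```text
time_s: 0.6
tcp_pos: [0.3598, -0.4298, 0.2364]
eef_rot: [112.0, 90.0, 131.4]
contact_force: [1.3, 0.1, 0.4]
gripper_width: 0.0876
```

Call:
carry_out --pt "27 41 2 0 0 0 100" --pt "54 82 4 0 0 0 100" --pt "81 123 6 0 0 0 100" --pt "108 164 8 0 0 0 100" --pt "135 205 10 0 0 0 100"

```text
time_s: 1.1
tcp_pos: [0.4949, -0.2246, 0.2466]
eef_rot: [82.5, 90.0, 102.0]
contact_force: [1.4, -1.2, -0.2]
gripper_width: 0.0877
```

Call:
carry_out --pt "27 41 2 0 0 0 100" --pt "54 82 4 0 0 0 100" --pt "81 123 6 0 0 0 100" --pt "108 164 8 0 0 0 100" --pt "135 205 10 0 0 0 100"

```text
time_s: 1.6
tcp_pos: [0.6299, -0.0197, 0.2565]
eef_rot: [165.0, 90.0, -175.5]
contact_force: [0.8, -0.7, 0.7]
gripper_width: 0.0876
```

Call:
carry_out --pt "16 29 2 0 0 0 100" --pt "16 29 2 0 0 0 100" --pt "16 29 2 0 0 0 100"

```text
time_s: 1.9
tcp_pos: [0.6452, 0.0082, 0.2576]
eef_rot: [173.0, 89.9, -167.5]
contact_force: [-0.3, -0.4, 0.1]
gripper_width: 0.0879
```

```bash
python3 - <<'E'
from h import *
p,R=pose(); w=r.camera_params('wrist'); im=r.capture('wrist'); cv2.imwrite('pics/w1.png',im)
print(p,R[:,1],r.get_state()['joints'],r.get_state()['contact_force'],r.get_state()['time_s'])
for n,X,z in(('valve',(.645,.008,.115),.115),('lid',(.481,.0005,.15),.15)):
    u=proj(w,X); c,s=blob(im,u,60,(0,0,0),(55,55,55)); print(n,u,c,s,at(w,c,z))
E
```

```text
[0.64519213 0.00817428 0.25757572] [-3.33693049e-01  9.42681764e-01  2.04891289e-04] [ 1.79506892e+01  1.68019734e+01 -6.11036861e-01 -6.39688444e-03
 -7.26631337e+01 -8.85136912e+01] [-0.39938186 -0.25156686  0.72230159] 1.95
valve [274.3956003  193.76612707] [274.15617716 194.63461538] [ 250  172   48   47 1716] [0.64580775 0.0080647  0.115     ]
lid [346.439207   -21.39880073] [348.95414847   5.66593886] [326   0  45  15 458] [0.49572204 0.00831326 0.15      ]
```

View pics/w1.png

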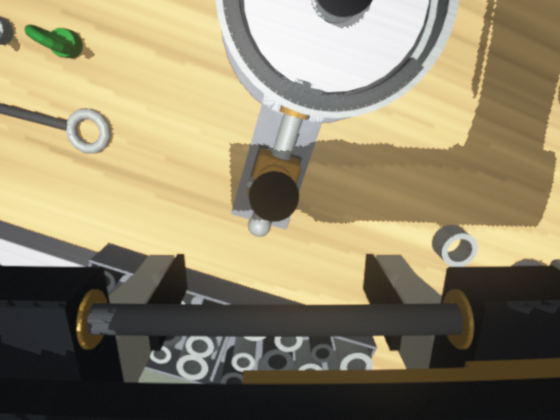

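The wrist view puts the valve ball at (274,195), giving (0.6458, 0.0081), in agreement with the other cameras. I'll turn the jaws 40° CCW for clockwise room, descend and grip.

Call:
carry_out --pt "0 0 -15 0 0 0.14 75" --pt "0 0 -30 0 0 0.28 75" --pt "0 0 -45 0 0 0.42 75" --pt "0 0 -60 0 0 0.56 75" --pt "0 0 -75 0 0 0.7 75"

```text
time_s: 2.45
tcp_pos: [0.6446, 0.0059, 0.1833]
eef_rot: [-33.6, 90.0, 26.2]
contact_force: [-0.5, 0.1, -0.1]
gripper_width: 0.066
```

Call:
carry_out --pt "0 0 -25 0 0 0 75" --pt "0 0 -50 0 0 0 75" --pt "0 0 -70 0 0 0 75" --pt "0 0 -86 0 0 0 75" --pt "0 0 -86 0 0 0 75"

```text
time_s: 2.95
tcp_pos: [0.6432, 0.0057, 0.0954]
eef_rot: [130.9, 89.8, -169.6]
contact_force: [-0.1, 0.2, -0.5]
gripper_width: 0.0657
```

Call:
carry_out --pt "0 0 0 0 0 0 30" --pt "0 0 0 0 0 0 30" --pt "0 0 0 0 0 0 30" --pt "0 0 0 0 0 0 30" --pt "0 0 0 0 0 0 30"

```text
time_s: 3.45
tcp_pos: [0.6466, 0.007, 0.0988]
eef_rot: [-64.2, 89.8, -4.7]
contact_force: [3.7, -4.3, 2.1]
gripper_width: 0.0423
```

```bash
python3 - <<'E'
from h import *
im=r.capture('scene'); cv2.imwrite('pics/s1.png',cv2.resize(im[200:330,220:400],None,fx=4,fy=4,interpolation=2))
s=r.get_state(); print(s['tcp_pos'],s['gripper_width'],s['contact_force'],s['moment'],s['joints'])
E
```

```text
[0.64658287 0.00698748 0.09882692] 0.04243766314374842 [ 3.17709109 -4.39176641  2.66793209] [-1.38122491 -0.98556839 -0.10367765] [ 17.91246254  23.68279573 -12.40636282   0.07830691 -53.7662887
 -48.43056522]
```

View pics/s1.png

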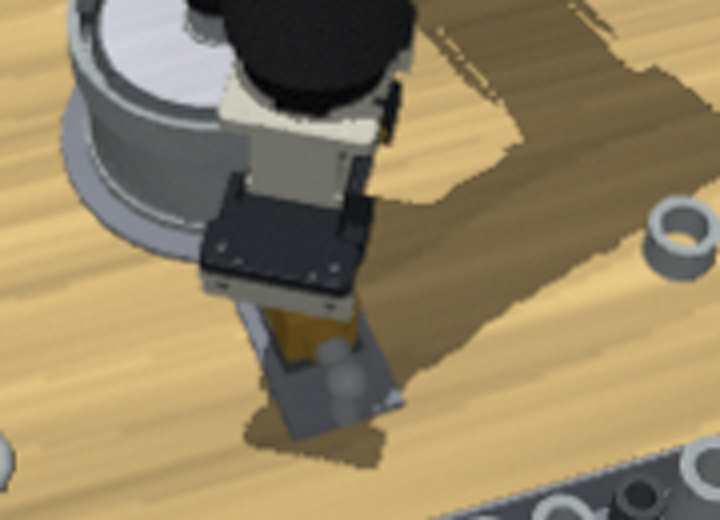

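The pads were pushed 3 mm up and sideways, so I'll re-centre, grip slightly lower and try again.

Call:
carry_out --pt "0 0 0 0 0 0 70" --pt "2 1 -2 0 0 0 70" --pt "3 1 -4 0 0 0 70" --pt "3 1 -4 0 0 0 70" --pt "3 1 -4 0 0 0 70"

```text
time_s: 4.0
tcp_pos: [0.6481, 0.0085, 0.0932]
eef_rot: [126.2, 90.0, -174.3]
contact_force: [0.5, -0.5, 0.8]
gripper_width: 0.0612
```

Call:
carry_out --pt "0 0 0 0 0 0 30" --pt "0 0 0 0 0 0 30" --pt "0 0 0 0 0 0 30" --pt "0 0 0 0 0 0 30" --pt "0 0 0 0 0 0 30"

```text
time_s: 4.5
tcp_pos: [0.6477, 0.0087, 0.0936]
eef_rot: [99.4, 89.9, 158.9]
contact_force: [-4.4, 2.8, 3.1]
gripper_width: 0.0424
```

Call:
carry_out --pt "0 0 0 0 0 -0.12 30" --pt "0 0 0 0 0 -0.24 30" --pt "0 0 0 0 0 -0.36 30" --pt "0 0 0 0 0 -0.48 30" --pt "0 0 0 0 0 -0.6 30"

```text
time_s: 5.0
tcp_pos: [0.6481, 0.0083, 0.0936]
eef_rot: [-164.5, 90.0, -139.6]
contact_force: [-1.4, -0.0, 1.2]
gripper_width: 0.0422
```

```bash
cat > st.py <<'E'
from h import *
s=r.get_state(); p,R=pose(); print(s['time_s'],p.round(4),'w',round(s['gripper_width'],4),'F',s['contact_force'].round(1),'M',s['moment'].round(2),'q',s['joints'].round(1),'jawyaw',np.degrees(np.arctan2(R[1,1],R[0,1])).round(1),'tau',s['joint_torque'].round(2))
E
python3 st.py
```

```text
5.0 [0.6481 0.0083 0.0936] w 0.0422 F [-1.4 -0.   1.2] M [0.33 0.74 0.24] q [ 18.   24.2 -12.3   0.  -53.5 -83.1] jawyaw 114.9 tau [ -0.63 -58.18  25.59   6.22   0.52   1.75]
```

The moment about z is 0.24 N m, so the valve is turning. I'll keep going to the stop.

Call:
carry_out --pt "0 0 0 0 0 -0.1 30" --pt "0 0 0 0 0 -0.2 30" --pt "0 0 0 0 0 -0.3 30" --pt "0 0 0 0 0 -0.3 30"

```text
time_s: 5.4
tcp_pos: [0.6482, 0.008, 0.0936]
eef_rot: [-123.6, 90.0, -115.7]
contact_force: [-1.9, 0.5, 1.3]
gripper_width: 0.0426
```

```bash
python3 st.py
```

```text
5.4 [0.6482 0.008  0.0936] w 0.0426 F [-1.9  0.5  1.3] M [-0.2   0.56 -0.23] q [  17.9   24.2  -12.3    0.   -53.5 -100.1] jawyaw 97.9 tau [  0.7  -58.14  25.57   6.08   0.5   -1.2 ]
```

Call:
carry_out --pt "0 0 0 0 0 -0.1 30" --pt "0 0 0 0 0 -0.2 30" --pt "0 0 0 0 0 -0.3 30" --pt "0 0 0 0 0 -0.3 30"

```text
time_s: 5.8
tcp_pos: [0.6485, 0.0077, 0.0936]
eef_rot: [-68.7, 90.0, -77.9]
contact_force: [0.0, -3.8, 1.4]
gripper_width: 0.0424
```

```bash
python3 st.py
```

```text
5.8 [0.6485 0.0077 0.0936] w 0.0424 F [ 0.  -3.8  1.4] M [-1.24 -0.02  0.03] q [ 1.790e+01  2.420e+01 -1.230e+01  1.000e-01 -5.350e+01 -1.171e+02] jawyaw 80.9 tau [  2.25 -58.64  25.51   5.04   0.3   -1.43]
```

Call:
carry_out --pt "0 0 0 0 0 -0.1 30" --pt "0 0 0 0 0 -0.2 30" --pt "0 0 0 0 0 -0.3 30"

```text
time_s: 6.1
tcp_pos: [0.6487, 0.0072, 0.094]
eef_rot: [-51.0, 89.9, -77.3]
contact_force: [-2.0, -4.6, 2.4]
gripper_width: 0.0426
```

```bash
python3 st.py
```

```text
6.1 [0.6487 0.0072 0.094 ] w 0.0426 F [-2.  -4.6  2.4] M [-1.8   0.88  0.99] q [ 1.790e+01  2.420e+01 -1.230e+01  1.000e-01 -5.350e+01 -1.342e+02] jawyaw 63.7 tau [  2.98 -57.69  25.2    3.62   0.84   0.69]
```

Call:
carry_out --pt "0 0 0 0 0 -0.1 30" --pt "0 0 0 0 0 -0.2 30" --pt "0 0 0 0 0 -0.3 30"

```text
time_s: 6.4
tcp_pos: [0.6482, 0.007, 0.0941]
eef_rot: [-57.5, 89.9, -100.9]
contact_force: [-2.8, -6.1, 4.1]
gripper_width: 0.0423
```

```bash
python3 st.py
```

```text
6.4 [0.6482 0.007  0.0941] w 0.0423 F [-2.8 -6.1  4.1] M [-2.29  0.86  1.04] q [ 1.790e+01  2.420e+01 -1.230e+01  1.000e-01 -5.360e+01 -1.514e+02] jawyaw 46.5 tau [  3.62 -56.78  25.95   3.59   1.41   0.69]
```

The moment has saturated at about 1 N m over the last 17°, so the valve is at its shut stop with the pads slipping. I'll release, lift and look at the pointer.

Call:
carry_out --pt "0 0 0 0 0 0 80" --pt "0 0 0 0 0 0 80" --pt "0 0 0 0 0 0 80" --pt "0 0 40 0 0 0 80" --pt "0 0 85 0 0 0 80"

```text
time_s: 6.9
tcp_pos: [0.6472, 0.0084, 0.1775]
eef_rot: [-125.1, 89.8, -168.6]
contact_force: [1.5, -0.2, 0.3]
gripper_width: 0.0693
```

Call:
carry_out --pt "-42 -2 12 0 0 0.09 100" --pt "-84 -4 24 0 0 0.18 100" --pt "-126 -6 24 0 0 0.27 100" --pt "-167 -7 24 0 0 0.34 100" --pt "-167 -7 24 0 0 0.34 100"

```text
time_s: 7.4
tcp_pos: [0.4771, 0.001, 0.2031]
eef_rot: [103.2, 89.9, 79.4]
contact_force: [1.4, -0.2, 1.8]
gripper_width: 0.0877
```

```bash
python3 - <<'E'
from h import *
w=r.camera_params('wrist'); im=r.capture('wrist'); cv2.imwrite('pics/w2.png',im)
sc=r.capture('scene'); a=cv2.resize(sc[230:310,260:340],(400,400),interpolation=2); 
cv2.imwrite('pics/w2s.png',np.hstack([a,cv2.resize(im,(400,400))]))
u=proj(w,(.481,.0005,.15)); c,s=blob(im,u,70,(0,0,0),(55,55,55)); print(u,c,s,at(w,c,.15))
u=proj(w,(.645,.008,.115)); print('valve',u)
E
python3 st.py
```

```text
[276.10411067 237.28082902] [277.78700044 229.24154589] [ 245  206   65   46 2277] [0.47642492 0.00367725 0.15      ]
valve [360.09493244 378.52811609]
7.5 [0.4812 0.0017 0.2035] w 0.0874 F [ 0.7 -0.2  0.2] M [-0.02 -0.1   0.01] q [  23.7    3.   -25.1   -0.   -61.8 -137.7] jawyaw 66.0 tau [  0.07 -33.27  26.16   6.19  -0.22   0.08]
```

View pics/w2s.png

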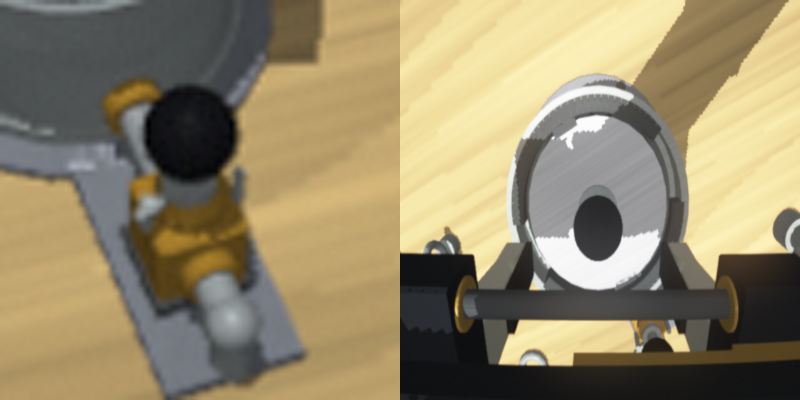

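The pointer now rests against the left-hand stop post, so the valve is shut. I'll descend onto the lid ball and grip.

Call:
carry_out --pt "0 0 -20 0 0 0 80" --pt "0 0 -40 0 0 0 80" --pt "0 0 -60 0 0 0 75" --pt "1 0 -73 0 0 0 75" --pt "1 0 -73 0 0 0 75"

```text
time_s: 8.0
tcp_pos: [0.4821, 0.0013, 0.1276]
eef_rot: [-136.4, 89.8, -160.5]
contact_force: [0.5, 0.2, 0.3]
gripper_width: 0.0661
```

```bash
python3 st.py
```

```text
8.0 [0.4821 0.0013 0.1276] w 0.0661 F [0.5 0.2 0.3] M [-0.09  0.01  0.01] q [  23.6    7.8  -30.8   -0.   -51.6 -137.7] jawyaw 65.9 tau [ 4.000e-02 -3.510e+01  2.395e+01  5.680e+00  4.300e-01  1.000e-02]
```

Call:
carry_out --pt "0 0 0 0 0 0 30" --pt "0 0 0 0 0 0 30" --pt "0 0 0 0 0 0 30" --pt "0 0 0 0 0 0 30" --pt "0 0 0 0 0 0 30" --squeeze 50

```text
time_s: 8.5
tcp_pos: [0.4826, 0.0012, 0.1302]
eef_rot: [17.6, 89.9, -6.5]
contact_force: [-1.0, -2.8, 4.5]
gripper_width: 0.0426
```

```bash
python3 st.py
```

```text
8.5 [0.4826 0.0012 0.1302] w 0.0426 F [-1.  -2.8  4.5] M [-0.85  0.26  0.  ] q [  23.6    7.5  -30.8    0.   -51.7 -137.7] jawyaw 65.9 tau [ 9.000e-01 -3.350e+01  2.401e+01  4.840e+00  5.200e-01 -2.000e-02]
```

Call:
carry_out --pt "0 0 -2 0 0 0 30" --pt "0 0 -4 0 0 0 30" --pt "0 0 -6 0 0 0 30" --pt "0 0 -8 0 0 0 30" --pt "0 0 -8 0 0 0 30"

```text
time_s: 9.0
tcp_pos: [0.4826, 0.0012, 0.1226]
eef_rot: [8.3, 89.9, -15.8]
contact_force: [-4.6, -1.6, 12.5]
gripper_width: 0.0423
```

```bash
python3 st.py
```

```text
9.0 [0.4826 0.0012 0.1226] w 0.0423 F [-4.6 -1.6 12.5] M [-0.64  1.47 -0.02] q [  23.6    8.   -31.3    0.   -50.6 -137.7] jawyaw 65.9 tau [  0.64 -30.31  22.39   4.43   1.56   0.  ]
```

Pressed 7.6 mm at 12.5 N, as expected. Now turning CCW to the stop.

Call:
carry_out --pt "0 0 0 0 0 0.13 30" --pt "0 0 0 0 0 0.26 30" --pt "0 0 0 0 0 0.39 30" --pt "0 0 0 0 0 0.52 30" --pt "0 0 0 0 0 0.65 30"

```text
time_s: 9.5
tcp_pos: [0.4845, 0.002, 0.1235]
eef_rot: [-0.0, 89.7, 13.4]
contact_force: [0.4, -0.1, 10.8]
gripper_width: 0.0425
```

```bash
python3 st.py
```

```text
9.5 [0.4845 0.002  0.1235] w 0.0425 F [ 0.4 -0.1 10.8] M [-0.11  0.   -0.35] q [ 2.360e+01  8.000e+00 -3.120e+01  1.000e-01 -5.050e+01 -1.002e+02] jawyaw 103.4 tau [  0.35 -30.64  20.13   4.26  -0.06  -1.81]
```

Call:
carry_out --pt "0 0 0 0 0 0.13 30" --pt "0 0 0 0 0 0.26 30" --pt "0 0 0 0 0 0.39 30" --pt "0 0 0 0 0 0.52 30" --pt "0 0 0 0 0 0.65 30"

```text
time_s: 10.0
tcp_pos: [0.4844, 0.002, 0.1235]
eef_rot: [-35.8, 89.7, 14.8]
contact_force: [-0.1, -0.0, 11.3]
gripper_width: 0.0424
```

```bash
python3 st.py
```

```text
10.0 [0.4844 0.002  0.1235] w 0.0424 F [-0.1 -0.  11.3] M [ 0.16  0.16 -0.31] q [ 23.6   8.  -31.2   0.1 -50.5 -63. ] jawyaw 140.7 tau [  0.34 -30.72  20.2    4.43   0.04  -1.82]
```

Call:
carry_out --pt "0 0 0 0 0 0.1 30" --pt "0 0 0 0 0 0.2 30" --pt "0 0 0 0 0 0.27 30" --pt "0 0 0 0 0 0.3 30"

```text
time_s: 10.4
tcp_pos: [0.4844, 0.002, 0.1234]
eef_rot: [-53.3, 89.7, 14.4]
contact_force: [0.1, -0.4, 10.9]
gripper_width: 0.0418
```

```bash
python3 st.py
```

```text
10.4 [0.4844 0.002  0.1234] w 0.0418 F [ 0.1 -0.4 10.9] M [ 0.13  0.3  -0.31] q [ 23.6   8.  -31.2   0.1 -50.5 -45.9] jawyaw 157.7 tau [  0.34 -30.82  20.27   4.44   0.12   0.38]
```

Call:
carry_out --pt "0 0 0 0 0 0.07 30" --pt "0 0 0 0 0 0.14 30" --pt "0 0 0 0 0 0.14 30"

```text
time_s: 10.7
tcp_pos: [0.4831, 0.0015, 0.1232]
eef_rot: [-63.0, 89.9, 12.7]
contact_force: [-4.2, -0.9, 14.6]
gripper_width: 0.0424
```

```bash
python3 st.py;  python3 - <<'E'
from h import *
cv2.imwrite('pics/w3.png',np.hstack([cv2.resize(r.capture('wrist')[:, :],(440,420)),cv2.resize(r.capture('scene')[160:270,220:330],(330,420))]))
E
```

```text
10.7 [0.4831 0.0015 0.1232] w 0.0424 F [-4.2 -0.9 14.6] M [-0.2   1.64 -0.5 ] q [ 23.6   8.  -31.3   0.  -50.6 -38. ] jawyaw 165.7 tau [  0.8  -29.33  21.67   4.77   1.51   1.37]
```

View pics/w3.png

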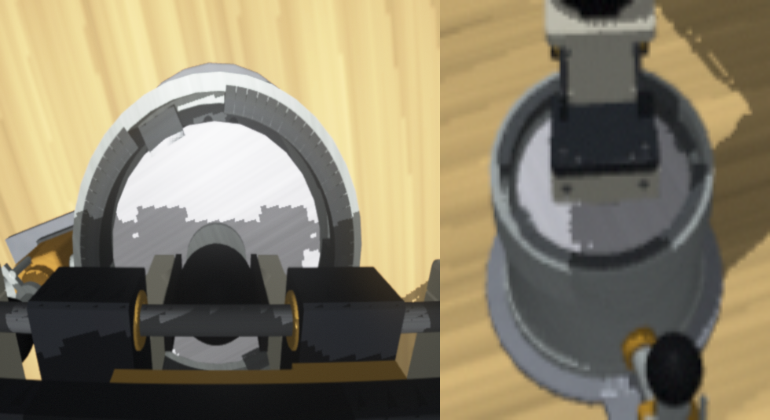

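The wrist view shows a lug sitting in the entry gap at (160,128), with the opposite lug at (255,358), so the lid is unlocked. Lifting.

Call:
carry_out --pt "0 0 6 0 0 0 30" --pt "0 0 14 0 0 0 30" --pt "0 0 30 0 0 0 30" --pt "0 0 60 0 0 0 30" --pt "0 0 90 0 0 0 30"

```text
time_s: 11.3
tcp_pos: [0.4812, 0.0014, 0.2117]
eef_rot: [106.2, 89.9, -178.2]
contact_force: [1.3, 0.7, -3.8]
gripper_width: 0.0423
```

```bash
python3 st.py;  python3 - <<'E'
from h import *
w=r.camera_params('wrist'); im=cv2.imread('pics/w3.png')
cv2.imwrite('pics/w4.png',np.hstack([cv2.resize(r.capture('wrist')[:, :],(440,420)),cv2.resize(r.capture('scene')[110:270,200:330],(350,420))]))
E
```

```text
11.3 [0.4812 0.0014 0.2117] w 0.0423 F [ 1.3  0.7 -3.8] M [ 0.08 -0.11 -0.01] q [ 23.6   2.8 -24.1  -0.1 -63.2 -38. ] jawyaw 165.6 tau [ -0.23 -31.87  26.82   7.04   0.99  -0.  ]
```

View pics/w4.png

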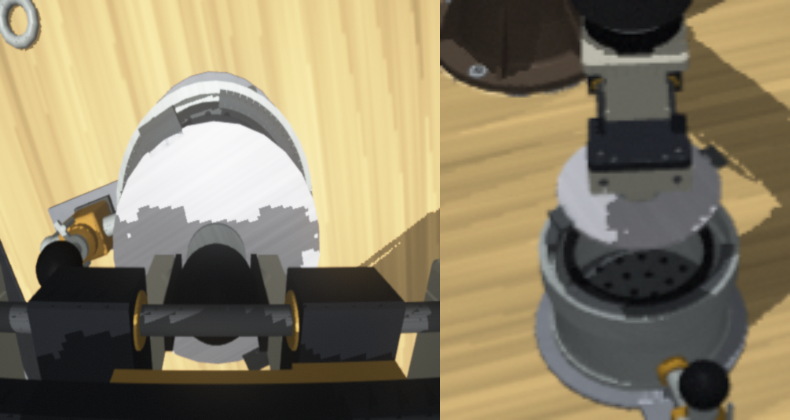

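The lid is off and in the gripper, and the pot is empty. I'll measure the lug direction relative to the jaws and check the lay-down spot.

```bash
python3 - <<'E'
from h import *
w=r.camera_params('wrist'); p,R=pose(); z=p[2]+.0188-.036
a=at(w,(160*560/440,128),z); b=at(w,(257*560/440,360),z); d=a-b
print(a,b,np.linalg.norm(d),'lugdir',np.degrees(np.arctan2(d[1],d[0])),'mid',(a+b)/2)
t=r.camera_params('top')
for u in((172,287),(122,261),(201,183),(157,175),(133,214),(208,250)): print(u,at(t,u,.0))
E
```

```text
[ 0.5006201  -0.07171019  0.19804689] [0.47089909 0.07688894 0.19804689] 0.15154220541618174 lugdir -78.68962786763656 mid [0.48575959 0.00258938 0.19804689]
(172, 287) [0.32194345 0.34030345 0.        ]
(122, 261) [0.4084833  0.50177561 0.        ]
(201, 183) [0.65810785 0.2461556  0.        ]
(157, 175) [0.68805592 0.39118228 0.        ]
(133, 214) [0.56028513 0.46847782 0.        ]
(208, 250) [0.43756537 0.22429485 0.        ]
```

The lugs lie at 101°, which is 64° behind the jaw axis. I'm laying the lid at (0.44, 0.225), which is clear bench.

Call:
carry_out --pt "-8 45 0 0 0 0 30" --pt "-16 90 0 0 0 0 30" --pt "-24 135 0 0 0 0 30" --pt "-32 180 0 0 0 0 30" --pt "-41 224 0 0 0 0 30"

```text
time_s: 11.9
tcp_pos: [0.4399, 0.2269, 0.2105]
eef_rot: [116.2, 89.9, -168.2]
contact_force: [0.4, 0.1, -3.7]
gripper_width: 0.0419
```

Call:
carry_out --pt "0 0 -45 0 0 0 30" --pt "0 0 -90 0 0 0 30" --pt "0 0 -130 0 0 0 30" --pt "0 0 -165 0 0 0 30" --pt "0 0 -175 0 0 0 30"

```text
time_s: 12.4
tcp_pos: [0.4386, 0.223, 0.0325]
eef_rot: [146.6, 89.6, -137.9]
contact_force: [0.0, -0.5, -2.8]
gripper_width: 0.0422
```

Call:
carry_out --pt "0 0 -4 0 0 0 30" --pt "0 0 -8 0 0 0 30" --pt "0 0 -10 0 0 0 30" --pt "0 0 -10 0 0 0 30"

```text
time_s: 12.8
tcp_pos: [0.4418, 0.2259, 0.0275]
eef_rot: [-26.6, 89.9, 49.0]
contact_force: [-0.3, -0.3, -4.2]
gripper_width: 0.0424
```

```bash
python3 st.py
```

```text
12.8 [0.4418 0.2259 0.0275] w 0.0424 F [-0.3 -0.3 -4.2] M [0.05 0.1  0.02] q [ 49.8  17.  -35.7   0.  -37.2 -64.3] jawyaw 165.6 tau [ 3.000e-02 -4.409e+01  1.987e+01  4.930e+00  4.000e-02  0.000e+00]
```

Still hanging free, so I'll lower slowly until contact.

Call:
carry_out --pt "0 0 -2 0 0 0 30" --pt "0 0 -3 0 0 0 30" --pt "0 0 -3 0 0 0 30"

```text
time_s: 13.1
tcp_pos: [0.4414, 0.2255, 0.0238]
eef_rot: [-26.1, 90.0, 49.4]
contact_force: [0.2, 0.1, -3.3]
gripper_width: 0.0422
```

Call:
carry_out --pt "0 0 -1 0 0 0 30" --pt "0 0 -2 0 0 0 30" --pt "0 0 -2 0 0 0 30"

```text
time_s: 13.4
tcp_pos: [0.4414, 0.2253, 0.0222]
eef_rot: [-104.8, 90.0, -29.2]
contact_force: [-2.6, -2.1, 6.7]
gripper_width: 0.0424
```

The lid is down. I'll release, rise and go over to the eye nuts.

Call:
carry_out --pt "0 0 1 0 0 0 80" --pt "0 0 1 0 0 0 80" --pt "0 0 1 0 0 0 80" --pt "0 0 45 0 0 0 80" --pt "0 0 90 0 0 0 80"

```text
time_s: 13.9
tcp_pos: [0.4406, 0.2245, 0.1115]
eef_rot: [154.7, 89.8, -129.7]
contact_force: [1.2, 1.9, 1.2]
gripper_width: 0.0694
```

Call:
carry_out --pt "0 0 48 0 0 0 80" --pt "0 0 96 0 0 0 80" --pt "0 0 144 0 0 0 80" --pt "8 -45 144 0 0 0 80" --pt "16 -90 144 0 0 0 80"

```text
time_s: 14.4
tcp_pos: [0.4579, 0.1357, 0.2574]
eef_rot: [-35.8, 89.8, 40.0]
contact_force: [0.8, -0.3, -2.1]
gripper_width: 0.0701
```

```bash
python3 - <<'E'
from h import *
im=r.capture('top'); cv2.imwrite('pics/top2.png',cv2.resize(im[150:320,140:420],None,fx=2.8,fy=2.8,interpolation=2))
E
python3 st.py
```

```text
14.45 [0.4572 0.13   0.2565] w 0.0699 F [-1.9 -4.  -1. ] M [-0.85  0.22  0.  ] q [ 39.7   0.2 -20.8   0.  -69.  -54.1] jawyaw 165.6 tau [  2.39 -27.52  32.08   6.82   0.88  -0.77]
```

Call:
carry_out --pt "8 -48 0 0 0 0 80" --pt "16 -96 0 0 0 0 80" --pt "24 -144 0 0 0 0 80" --pt "32 -192 0 0 0 0 80" --pt "40 -240 0 0 0 0 80"

```text
time_s: 14.95
tcp_pos: [0.4973, -0.1065, 0.2558]
eef_rot: [-67.2, 90.0, 8.3]
contact_force: [1.7, 0.2, -0.6]
gripper_width: 0.0702
```

Call:
carry_out --pt "10 -45 0 0 0 0 80" --pt "20 -90 0 0 0 0 80" --pt "30 -135 0 0 0 0 80" --pt "30 -135 0 0 0 0 80" --pt "30 -135 0 0 0 0 80"

```text
time_s: 15.45
tcp_pos: [0.527, -0.2407, 0.2546]
eef_rot: [92.6, 89.9, 168.0]
contact_force: [-0.1, 0.4, 0.8]
gripper_width: 0.0702
```

```bash
python3 st.py; python3 - <<'E'
from h import *
w=r.camera_params('wrist'); cv2.imwrite('pics/w5.png',r.capture('wrist'))
for X in((.6,-.325,.03),(.466,-.241,.03)): print(proj(w,X))
import json; json.dump({k:np.array(v).tolist() for k,v in w.items()},open('w5.json','w'))
E
```

```text
15.45 [ 0.527  -0.2407  0.2546] w 0.0702 F [-0.1  0.4  0.8] M [0.05 0.15 0.03] q [ -5.2  10.7  -9.2  -0.  -70.2  -9.4] jawyaw 165.4 tau [ -1.3  -43.63  29.83   7.17   0.05   0.15]
[185.96580969 114.21952177]
[329.09909921 159.33818511]
```

View pics/w5.png

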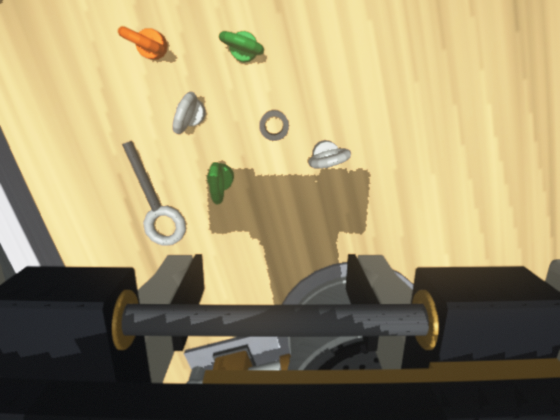

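View pics/top2.png

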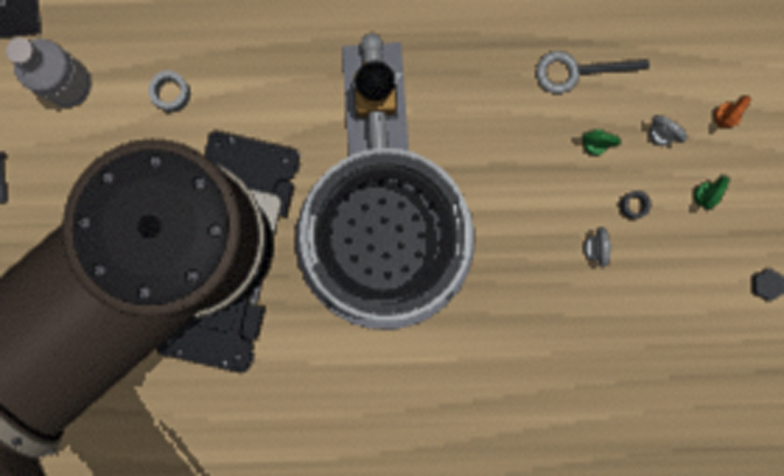

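The wrist view shows nut A with its hoop at (186,112) and foot at (196,117), and nut B with its hoop at (329,158) and foot at (325,149). I'll compute their positions and hoop directions.

```bash
python3 - <<'E'
from h import *; import json
w={k:np.array(v) for k,v in json.load(open('w5.json')).items()}
im=cv2.imread('pics/w5.png')
sat=cv2.cvtColor(im,cv2.COLOR_BGR2HSV)[...,1]
print(at(w,(275,93),.03))
for n,c in(('A',(187,113)),('B',(329,155))):
    m=((sat<60)*255).astype(np.uint8); k=np.zeros_like(m); cv2.circle(k,c,32,255,-1); m&=k
    n_,l,st,ce=cv2.connectedComponentsWithStats(m); i=1+np.argmax(st[1:,4]); ys,xs=np.where(l==i)
    (cx,cy),(a,b),th=cv2.minAreaRect(np.c_[xs,ys].astype(np.int32)); print(n,st[i],(cx,cy),a,b,th)
# manual points: hoop ends at z=.038, foot at .018, top bar at .056
for n,e1,e2,f,t in(('A',(192,94),(179,131),(196,117),(180,113)),('B',(309,162),(350,154),(325,149),(330,160))):
    P,Q=at(w,e1,.038),at(w,e2,.038); d=P-Q
    print(n,'hoop',(P+Q)/2,np.linalg.norm(d),'plane yaw',np.degrees(np.arctan2(d[1],d[0])),'foot',at(w,f,.018),'top',at(w,t,.056))
E
```

```text
[ 0.50512531 -0.32180974  0.03      ]
A [173  92  32  41 840] (184.70001220703125, 111.90000915527344) 31.75216293334961 37.11872863769531 63.43495178222656
B [309 141  42  27 783] (329.5, 154.0) 26.0 41.0 90.0
A hoop [ 0.59814239 -0.32645841  0.038     ] 0.0398741210070164 plane yaw -127.99473090736223 foot [ 0.59339503 -0.31954807  0.018     ] top [ 0.5988809  -0.32733998  0.056     ]
B hoop [ 0.46616796 -0.24396697  0.038     ] 0.04374897188781753 plane yaw -3.3004201229535073 foot [ 0.46671604 -0.25084845  0.018     ] top [ 0.46798665 -0.24555508  0.056     ]
```

Nut A: centre (0.597, -0.325), jaw yaw 142°. Nut B: centre (0.467, -0.246), jaw yaw 87°. Going for A.

Call:
carry_out --pt "15 -18 -20 0 0 -0.1 60" --pt "30 -36 -50 0 0 -0.2 60" --pt "50 -60 -80 0 0 -0.3 60" --pt "70 -84 -110 0 0 -0.4 60" --pt "70 -84 -140 0 0 -0.4 55"

```text
time_s: 16.0
tcp_pos: [0.5994, -0.3242, 0.1141]
eef_rot: [-99.1, 89.9, -46.6]
contact_force: [-0.1, 0.0, -0.9]
gripper_width: 0.05
```

Call:
carry_out --pt "0 0 -25 0 0 0 50" --pt "0 0 -50 0 0 0 50" --pt "0 0 -70 0 0 0 50" --pt "0 0 -79 0 0 0 50" --pt "0 0 -79 0 0 0 50"

```text
time_s: 16.5
tcp_pos: [0.597, -0.3222, 0.0357]
eef_rot: [110.9, 89.9, 163.6]
contact_force: [-0.9, 0.5, -0.2]
gripper_width: 0.0438
```

```bash
python3 st.py; python3 - <<'E'
from h import *
im=r.capture('wrist'); cv2.imwrite('pics/w6.png',im[200:,120:440])
E
```

```text
16.5 [ 0.597  -0.3222  0.0357] w 0.0438 F [-0.9  0.5 -0.2] M [0.05 0.05 0.05] q [-11.9  30.2 -11.   -0.  -49.  -25.3] jawyaw 142.7 tau [ 4.000e-02 -6.389e+01  2.308e+01  5.530e+00  3.100e-01 -0.000e+00]
```

View pics/w6.png

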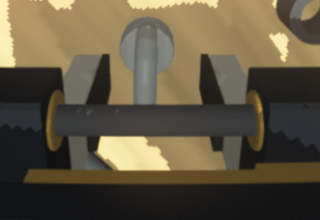

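The hoop is edge-on between the fingers and well aligned. I'll close and lift.

Call:
carry_out --pt "0 0 0 0 0 0 0" --pt "0 0 0 0 0 0 0" --pt "0 0 0 0 0 0 0" --pt "0 0 0 0 0 0 0" --pt "0 0 0 0 0 0 0" --squeeze 30

```text
time_s: 17.05
tcp_pos: [0.5976, -0.3238, 0.037]
eef_rot: [-70.4, 90.0, -17.7]
contact_force: [1.0, -0.8, 0.4]
gripper_width: 0.0091
```

Call:
carry_out --pt "0 0 20 0 0 0 0" --pt "0 0 60 0 0 0 0" --pt "0 0 105 0 0 0 0" --pt "0 0 150 0 0 0 0" --pt "0 0 185 0 0 0 0"

```text
time_s: 17.55
tcp_pos: [0.5975, -0.3238, 0.2245]
eef_rot: [-73.6, 89.9, -20.9]
contact_force: [0.9, -0.6, -1.5]
gripper_width: 0.009
```

```bash
python3 st.py
```

```text
17.55 [ 0.5975 -0.3238  0.2245] w 0.009 F [ 0.9 -0.6 -1.5] M [-0.03 -0.12  0.01] q [-12.1  21.    1.    0.  -70.  -25.3] jawyaw 142.6 tau [-2.000e-01 -5.880e+01  2.778e+01  7.120e+00  7.400e-01 -1.000e-02]
```

Call:
carry_out --pt "-12 43 0 0 0 0 0" --pt "-24 86 0 0 0 0 0" --pt "-36 129 0 0 0 0 0" --pt "-48 172 0 0 0 0 0" --pt "-60 215 0 0 0 0 0"

```text
time_s: 18.05
tcp_pos: [0.5362, -0.1072, 0.2214]
eef_rot: [85.4, 90.0, 138.0]
contact_force: [1.2, 0.2, -0.6]
gripper_width: 0.0092
```

Call:
carry_out --pt "-12 43 0 0 0 0 0" --pt "-24 86 0 0 0 0 0" --pt "-38 131 0 0 0 0 0" --pt "-38 131 0 0 0 0 0" --pt "-38 131 0 0 0 0 0"

```text
time_s: 18.55
tcp_pos: [0.4989, 0.0235, 0.2217]
eef_rot: [3.1, 90.0, 55.9]
contact_force: [0.7, 0.6, -2.0]
gripper_width: 0.009
```

```bash
python3 st.py
```

```text
18.55 [0.4989 0.0235 0.2217] w 0.009 F [ 0.7  0.6 -2. ] M [-0.06  0.05 -0.02] q [ 25.3   4.  -21.4  -0.  -64.5 -62.5] jawyaw 142.8 tau [  1.34 -35.11  28.58   6.85  -0.04  -0.18]
```

Call:
carry_out --pt "0 0 -30 0 0 0 0" --pt "0 0 -60 0 0 0 0" --pt "0 0 -90 0 0 0 0" --pt "0 0 -120 0 0 0 0" --pt "0 0 -146 0 0 0 0"

```text
time_s: 19.05
tcp_pos: [0.4991, 0.0207, 0.074]
eef_rot: [150.9, 89.9, -156.6]
contact_force: [0.4, -0.1, -0.8]
gripper_width: 0.0089
```

Call:
carry_out --pt "0 0 -5 0 0 0 0" --pt "0 0 -10 0 0 0 0" --pt "0 0 -11 0 0 0 0" --pt "0 0 -11 0 0 0 0"

```text
time_s: 19.45
tcp_pos: [0.5001, 0.0224, 0.0655]
eef_rot: [-34.0, 89.9, 18.7]
contact_force: [-0.0, 0.3, -1.8]
gripper_width: 0.0089
```

```bash
python3 st.py
```

```text
19.45 [0.5001 0.0224 0.0655] w 0.0089 F [-0.   0.3 -1.8] M [ 0.04 -0.   -0.03] q [ 25.1  14.  -33.    0.  -42.9 -62.5] jawyaw 142.6 tau [-1.200e-01 -4.116e+01  2.151e+01  5.240e+00 -1.000e-02  0.000e+00]
```

Call:
carry_out --pt "0 0 -2 0 0 0 0" --pt "0 0 -3 0 0 0 0" --pt "0 0 -3 0 0 0 0"

```text
time_s: 19.75
tcp_pos: [0.5019, 0.0227, 0.0644]
eef_rot: [-46.8, 89.7, 5.9]
contact_force: [-1.0, -2.9, 14.3]
gripper_width: 0.009
```

Call:
carry_out --pt "0 0 0 0 0 0 35" --pt "0 0 0 0 0 0 35" --pt "0 0 0 0 0 0 35" --pt "0 0 40 0 0 0 35" --pt "0 0 85 0 0 0 35"

```text
time_s: 20.25
tcp_pos: [0.4979, 0.0219, 0.1461]
eef_rot: [149.3, 89.7, -158.0]
contact_force: [2.0, 0.7, 0.7]
gripper_width: 0.03
```

Call:
carry_out --pt "0 0 45 0 0 0 35" --pt "0 0 75 0 0 0 35" --pt "-4 -45 75 0 0 -0.14 35" --pt "-8 -90 75 0 0 -0.28 35" --pt "-12 -135 75 0 0 -0.42 35"

```text
time_s: 20.75
tcp_pos: [0.487, -0.1135, 0.222]
eef_rot: [-8.1, 89.9, 20.3]
contact_force: [0.7, 0.4, 0.4]
gripper_width: 0.0303
```

Call:
carry_out --pt "-6 -45 0 0 0 -0.14 55" --pt "-12 -90 0 0 0 -0.28 55" --pt "-21 -134 0 0 0 -0.42 55" --pt "-21 -134 0 0 0 -0.54 55" --pt "-21 -134 0 0 0 -0.54 55"

```text
time_s: 21.25
tcp_pos: [0.4656, -0.2477, 0.2212]
eef_rot: [160.4, 90.0, 157.8]
contact_force: [-0.6, 0.4, 0.5]
gripper_width: 0.0483
```

```bash
python3 st.py; python3 - <<'E'
from h import *
w=r.camera_params('wrist'); im=r.capture('wrist'); t=r.capture('top'); cv2.imwrite('pics/w7.png',np.hstack([im,cv2.resize(t[180:280,180:240+140],(560,560))[:420] ]) if 0 else np.hstack([cv2.resize(im,(480,360)),cv2.resize(t[195:275,170:310],None,fx=2.2,fy=4.5,interpolation=2)]))
print(proj(w,(.467,-.246,.03)),proj(w,(.467,-.246,.056)))
E
```

```text
21.25 [ 0.4656 -0.2477  0.2212] w 0.0483 F [-0.6  0.4  0.5] M [ 0.03 -0.02  0.05] q [ -6.7   6.9 -18.3  -0.  -64.9 -85.9] jawyaw 87.4 tau [ -1.18 -37.74  28.28   6.78  -0.1   -1.64]
[276.38725491 182.22471931] [276.5084534  188.80649474]
```

View pics/w7.png

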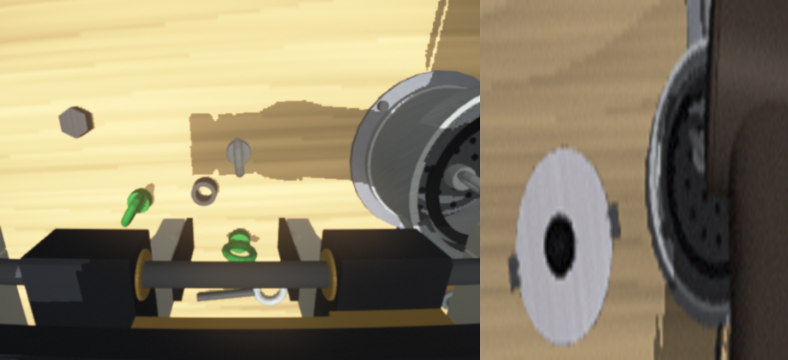

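Nut B projects right where expected. Nut A stands in the pot and the lid is undisturbed. Descending on B.

Call:
carry_out --pt "1 1 -45 0 0 0 50" --pt "1 1 -90 0 0 0 50" --pt "1 1 -130 0 0 0 50" --pt "1 1 -165 0 0 0 50" --pt "1 1 -185 0 0 0 50"

```text
time_s: 21.85
tcp_pos: [0.4663, -0.244, 0.034]
eef_rot: [168.8, 89.8, 166.7]
contact_force: [-1.9, 0.2, -0.1]
gripper_width: 0.0436
```

Call:
carry_out --pt "0 0 0 0 0 0 0" --pt "0 0 0 0 0 0 0" --pt "0 0 0 0 0 0 0" --pt "0 0 0 0 0 0 0" --pt "0 0 0 0 0 0 0"

```text
time_s: 22.35
tcp_pos: [0.4681, -0.2456, 0.0377]
eef_rot: [-4.3, 89.9, -6.7]
contact_force: [0.3, 0.9, 1.3]
gripper_width: 0.0095
```

Call:
carry_out --pt "0 0 20 0 0 0 0" --pt "0 0 60 0 0 0 0" --pt "0 0 105 0 0 0 0" --pt "0 0 150 0 0 0 0" --pt "0 0 185 0 0 0 0"

```text
time_s: 22.85
tcp_pos: [0.4674, -0.2458, 0.225]
eef_rot: [-8.6, 89.8, -11.0]
contact_force: [0.8, -0.5, -1.7]
gripper_width: 0.0094
```

```bash
python3 st.py
```

```text
22.85 [ 0.4674 -0.2458  0.225 ] w 0.0094 F [ 0.8 -0.5 -1.7] M [-0.06 -0.18 -0.01] q [ -6.4   6.6 -18.    0.  -65.2 -85.9] jawyaw 87.6 tau [ -0.27 -38.09  26.82   6.91   0.73  -0.  ]
```

Call:
carry_out --pt "0 45 0 0 0 0.14 0" --pt "0 90 0 0 0 0.28 0" --pt "-1 135 0 0 0 0.42 0" --pt "-2 180 0 0 0 0.56 0" --pt "-2 225 0 0 0 0.7 0"

```text
time_s: 23.35
tcp_pos: [0.4646, -0.0191, 0.2222]
eef_rot: [-4.4, 89.9, 33.6]
contact_force: [0.7, 0.6, -1.3]
gripper_width: 0.009
```

Call:
carry_out --pt "0 0 -20 0 0 0.13 0" --pt "0 0 -40 0 0 0.26 0" --pt "0 0 -40 0 0 0.26 0" --pt "0 0 -40 0 0 0.26 0"

```text
time_s: 23.75
tcp_pos: [0.4652, -0.0208, 0.1821]
eef_rot: [-170.9, 90.0, -118.5]
contact_force: [0.5, 1.1, -1.0]
gripper_width: 0.0088
```

```bash
python3 st.py
```

```text
23.75 [ 0.4652 -0.0208  0.1821] w 0.0088 F [ 0.5  1.1 -1. ] M [ 0.08 -0.03 -0.01] q [ 21.8   2.6 -28.5   0.  -58.9 -59.3] jawyaw 142.4 tau [  0.3  -30.11  26.2    6.32  -0.     0.3 ]
```

Call:
carry_out --pt "0 0 -30 0 0 0 0" --pt "0 0 -60 0 0 0 0" --pt "0 0 -85 0 0 0 0" --pt "0 0 -108 0 0 0 0" --pt "0 0 -115 0 0 0 0"

```text
time_s: 24.25
tcp_pos: [0.4649, -0.0213, 0.0657]
eef_rot: [147.0, 89.9, -160.6]
contact_force: [-0.1, 0.7, -0.9]
gripper_width: 0.0091
```

```bash
python3 st.py
```

```text
24.25 [ 0.4649 -0.0213  0.0657] w 0.0091 F [-0.1  0.7 -0.9] M [0.03 0.12 0.01] q [ 21.7  11.1 -37.1  -0.  -41.9 -59.3] jawyaw 142.4 tau [  0.14 -37.13  21.34   5.17   0.35  -0.  ]
```

Call:
carry_out --pt "0 0 -2 0 0 0 0" --pt "0 0 -2 0 0 0 35" --pt "0 0 -2 0 0 0 35" --pt "0 0 -2 0 0 0 35" --pt "0 0 40 0 0 0 35"

```text
time_s: 24.75
tcp_pos: [0.4624, -0.0215, 0.1036]
eef_rot: [142.1, 89.5, -165.4]
contact_force: [1.2, -0.3, -0.5]
gripper_width: 0.0298
```

Call:
carry_out --pt "0 0 45 0 0 0 35" --pt "0 0 90 0 0 0 35" --pt "0 0 125 0 0 0 50" --pt "-5 40 125 0 0 0 80" --pt "-5 80 125 0 0 0 80"

```text
time_s: 25.25
tcp_pos: [0.4606, 0.0598, 0.2338]
eef_rot: [-20.3, 89.7, 32.2]
contact_force: [0.4, 0.5, -0.3]
gripper_width: 0.0492
```

Call:
carry_out --pt "-4 42 0 0 0 0.1 80" --pt "-8 84 0 0 0 0.2 80" --pt "-12 126 0 0 0 0.3 80" --pt "-17 166 0 0 0 0.4 80" --pt "-17 166 0 0 0 0.4 80"

```text
time_s: 25.75
tcp_pos: [0.4432, 0.2292, 0.232]
eef_rot: [-29.7, 89.9, 46.2]
contact_force: [-0.4, 0.2, -0.0]
gripper_width: 0.0701
```

```bash
python3 st.py; python3 - <<'E'
from h import *; import json
w=r.camera_params('wrist'); im=r.capture('wrist'); cv2.imwrite('pics/w8.png',im)
json.dump({k:np.array(v).tolist() for k,v in w.items()},open('w8.json','w'))
print(proj(w,(.4414,.2253,.042)))
E
```

```text
25.75 [0.4432 0.2292 0.232 ] w 0.0701 F [-0.4  0.2 -0. ] M [-0.05  0.12 -0.04] q [ 50.    3.5 -20.6   0.  -65.8 -64. ] jawyaw 165.9 tau [  1.3  -32.67  29.02   6.75   0.11   0.39]
[275.5980761  176.55193177]
```

View pics/w8.png

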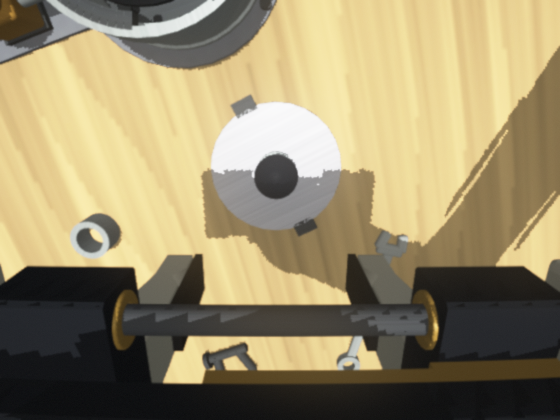

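The lid is where I left it: ball at (276,177), lugs at (244,105) and (305,227). I'll compute the lug direction and grip with the same orientation.

```bash
python3 - <<'E'
from h import *; import json
w={k:np.array(v) for k,v in json.load(open('w8.json')).items()}
a,b=at(w,(244,105),.006),at(w,(305.5,227),.006); d=a-b; print(a,b,np.linalg.norm(d),np.degrees(np.arctan2(d[1],d[0])),at(w,(276,177),.042))
E
```

```text
[0.45664655 0.15182067 0.006     ] [0.4244438 0.2987597 0.006    ] 0.15042638661889854 -77.63864855194655 [0.44112354 0.22583771 0.042     ]
```

Call:
carry_out --pt "-1 -3 -45 0 0 0 80" --pt "-2 -3 -90 0 0 0 80" --pt "-2 -3 -135 0 0 0 75" --pt "-2 -3 -175 0 0 0 75" --pt "-2 -3 -208 0 0 0 75"

```text
time_s: 26.3
tcp_pos: [0.4411, 0.2211, 0.0222]
eef_rot: [147.8, 90.0, -136.7]
contact_force: [0.4, 0.5, 0.5]
gripper_width: 0.0661
```

```bash
python3 st.py
```

```text
26.3 [0.4411 0.2211 0.0222] w 0.0661 F [0.4 0.5 0.5] M [ 0.05  0.04 -0.05] q [ 49.5  17.3 -36.2  -0.  -36.5 -64.1] jawyaw 165.4 tau [ -0.15 -46.85  18.64   4.26  -1.3   -0.  ]
```

Call:
carry_out --pt "0 2 0 0 0 0 30" --pt "0 2 0 0 0 0 30" --pt "0 2 0 0 0 0 30" --pt "0 2 0 0 0 0 30" --pt "0 2 0 0 0 0 30" --squeeze 50

```text
time_s: 26.8
tcp_pos: [0.4423, 0.2253, 0.0255]
eef_rot: [-30.9, 89.8, 44.6]
contact_force: [-1.1, 0.2, 8.1]
gripper_width: 0.0422
```

Call:
carry_out --pt "0 0 20 0 0 0 30" --pt "0 0 60 0 0 0 30" --pt "0 0 105 0 0 0 30" --pt "0 0 150 0 0 0 30" --pt "0 0 190 0 0 0 30"

```text
time_s: 27.3
tcp_pos: [0.4409, 0.2241, 0.2166]
eef_rot: [-19.5, 89.9, 56.0]
contact_force: [1.1, 0.2, -4.0]
gripper_width: 0.0422
```

```bash
python3 st.py
```

```text
27.3 [0.4409 0.2241 0.2166] w 0.0422 F [ 1.1  0.2 -4. ] M [ 0.2  -0.09 -0.  ] q [ 49.7   3.7 -22.4  -0.  -63.7 -64.2] jawyaw 165.6 tau [ -0.38 -34.43  26.81   7.18   1.03  -0.  ]
```

Call:
carry_out --pt "8 -45 0 0 0 -0.03 30" --pt "16 -90 0 0 0 -0.06 30" --pt "24 -135 0 0 0 -0.09 30" --pt "32 -180 0 0 0 -0.12 30" --pt "42 -223 0 0 0 -0.15 30"

```text
time_s: 27.8
tcp_pos: [0.4825, -0.0004, 0.2144]
eef_rot: [-19.0, 89.9, 47.9]
contact_force: [1.2, 0.3, -3.3]
gripper_width: 0.0423
```

Call:
carry_out --pt "0 0 -25 0 0 0 30" --pt "0 0 -45 0 0 0 30" --pt "0 0 -50 0 0 0 30" --pt "0 0 -50 0 0 0 30" --pt "0 0 -50 0 0 0 30"

```text
time_s: 28.3
tcp_pos: [0.4838, 0.0018, 0.1647]
eef_rot: [-55.4, 89.9, 11.7]
contact_force: [0.6, -0.3, -3.5]
gripper_width: 0.0422
```

```bash
python3 st.py; python3 - <<'E'
from h import *; import json
w=r.camera_params('wrist'); im=r.capture('wrist'); s=r.capture('scene')
cv2.imwrite('pics/w9.png',np.hstack([cv2.resize(im[40:300,80:460],(475,325)),cv2.resize(s[140:265,210:335],(325,325),interpolation=2)]))
E
```

```text
28.3 [0.4838 0.0018 0.1647] w 0.0422 F [ 0.6 -0.3 -3.5] M [ 0.06  0.05 -0.02] q [ 23.6   5.4 -28.    0.  -56.5 -46.6] jawyaw 157.0 tau [ -0.24 -34.62  26.75   6.64  -0.06  -0.  ]
```

View pics/w9.png

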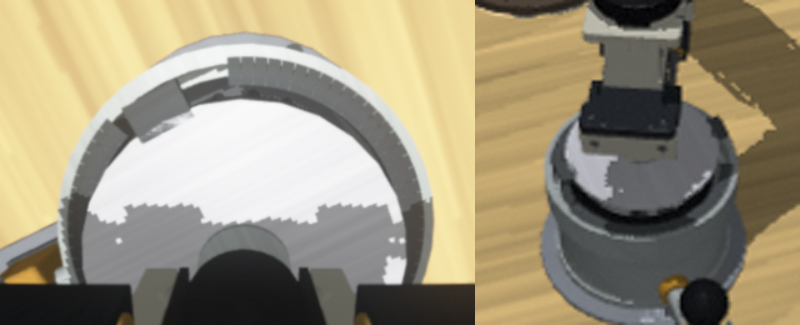

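The lug at (160,110) is inside the entry gap, about 4° off centre. I'll turn it 4° clockwise and lower.

Call:
carry_out --pt "0 0 -8 0 0 -0.07 30" --pt "0 0 -16 0 0 -0.07 30" --pt "0 0 -22 0 0 -0.07 30" --pt "0 0 -25 0 0 -0.07 30" --pt "0 0 -25 0 0 -0.07 30"

```text
time_s: 28.9
tcp_pos: [0.4834, 0.0015, 0.1385]
eef_rot: [162.3, 90.0, -134.7]
contact_force: [-1.2, 0.8, 0.2]
gripper_width: 0.0419
```

```bash
python3 st.py
```

```text
28.9 [0.4834 0.0015 0.1385] w 0.0419 F [-1.2  0.8  0.2] M [ 0.18  0.45 -0.03] q [ 23.6   7.  -30.    0.  -53.  -50.5] jawyaw 153.0 tau [ -0.23 -34.82  25.19   6.27   0.37   0.  ]
```

Call:
carry_out --pt "0 0 -2 0 0 0 30" --pt "0 0 -4 0 0 0 30" --pt "0 0 -6 0 0 0 30" --pt "0 0 -6 0 0 0 30"

```text
time_s: 29.3
tcp_pos: [0.4837, 0.0014, 0.1329]
eef_rot: [-60.0, 90.0, 3.0]
contact_force: [-1.5, 0.4, 5.3]
gripper_width: 0.0423
```

```bash
python3 st.py
```

```text
29.3 [0.4837 0.0014 0.1329] w 0.0423 F [-1.5  0.4  5.3] M [0.31 0.8  0.06] q [ 23.5   7.4 -30.4   0.  -52.1 -50.6] jawyaw 153.0 tau [ -0.43 -32.89  23.61   5.67   0.62  -0.07]
```

Call:
carry_out --pt "0 0 -2 0 0 0 30" --pt "0 0 -4 0 0 0 30" --pt "0 0 -6 0 0 0 30" --pt "0 0 -6 0 0 0 30"

```text
time_s: 29.7
tcp_pos: [0.4837, 0.0014, 0.1273]
eef_rot: [-64.2, 89.9, -1.3]
contact_force: [-4.3, 1.7, 10.6]
gripper_width: 0.0425
```

```bash
python3 st.py
```

```text
29.7 [0.4837 0.0014 0.1273] w 0.0425 F [-4.3  1.7 10.6] M [0.47 1.65 0.03] q [ 23.5   7.8 -30.9   0.  -51.3 -50.6] jawyaw 153.0 tau [-5.900e-01 -3.080e+01  2.258e+01  5.410e+00  1.310e+00 -2.000e-02]
```

Pressed to about 6 mm at 10.6 N. One more mm for margin, then turn clockwise.

Call:
carry_out --pt "0 0 -1 0 0 -0.1 30" --pt "0 0 -1 0 0 -0.23 30" --pt "0 0 -1 0 0 -0.36 30" --pt "0 0 -1 0 0 -0.49 30" --pt "0 0 -1 0 0 -0.62 30"

```text
time_s: 30.2
tcp_pos: [0.4856, 0.0018, 0.1274]
eef_rot: [-22.2, 89.7, 5.0]
contact_force: [0.4, 0.6, 10.4]
gripper_width: 0.0425
```

```bash
python3 st.py
```

```text
30.2 [0.4856 0.0018 0.1274] w 0.0425 F [ 0.4  0.6 10.4] M [ 0.09 -0.04  0.35] q [ 23.5   7.8 -30.8   0.1 -51.1 -86.4] jawyaw 117.2 tau [ -0.29 -30.82  20.44   4.03  -0.08   1.83]
```

Call:
carry_out --pt "0 0 0 0 0 -0.13 30" --pt "0 0 0 0 0 -0.26 30" --pt "0 0 0 0 0 -0.39 30" --pt "0 0 0 0 0 -0.52 30" --pt "0 0 0 0 0 -0.65 30"

```text
time_s: 30.7
tcp_pos: [0.4856, 0.0017, 0.1274]
eef_rot: [13.0, 89.7, 3.0]
contact_force: [0.3, -0.6, 10.6]
gripper_width: 0.042
```

```bash
python3 st.py
```

```text
30.7 [0.4856 0.0017 0.1274] w 0.042 F [ 0.3 -0.6 10.6] M [-0.17  0.03  0.31] q [ 2.350e+01  7.800e+00 -3.080e+01  1.000e-01 -5.110e+01 -1.236e+02] jawyaw 80.0 tau [-3.000e-01 -3.089e+01  2.054e+01  3.850e+00  1.000e-02  1.830e+00]
```

Call:
carry_out --pt "0 0 0 0 0 -0.1 30" --pt "0 0 0 0 0 -0.2 30" --pt "0 0 0 0 0 -0.3 30" --pt "0 0 0 0 0 -0.36 30" --pt "0 0 0 0 0 -0.36 30"

```text
time_s: 31.2
tcp_pos: [0.485, 0.0005, 0.1274]
eef_rot: [1.3, 89.8, -29.1]
contact_force: [-0.4, -7.0, 11.5]
gripper_width: 0.0419
```

```bash
python3 st.py
```

```text
31.2 [0.485  0.0005 0.1274] w 0.0419 F [-0.4 -7.  11.5] M [-2.57 -0.01  0.43] q [  23.5    7.8  -30.9    0.2  -51.2 -144.1] jawyaw 59.6 tau [  2.83 -30.42  21.74   2.26   0.93  -1.18]
```

Call:
carry_out --pt "0 0 0 0 0 -0.05 30" --pt "0 0 0 0 0 -0.1 30" --pt "0 0 0 0 0 -0.1 30"

```text
time_s: 31.5
tcp_pos: [0.4851, 0.0004, 0.1274]
eef_rot: [6.8, 89.8, -29.4]
contact_force: [0.6, -7.2, 11.8]
gripper_width: 0.0425
```

```bash
python3 st.py
```

```text
31.5 [4.851e-01 4.000e-04 1.274e-01] w 0.0425 F [ 0.6 -7.2 11.8] M [-2.87 -0.2   0.32] q [  23.5    7.8  -30.9    0.2  -51.2 -149.8] jawyaw 53.9 tau [  3.32 -30.49  21.68   2.02   0.88  -0.92]
```

At the stop. I'll let it rise with the ball held and check that the claws hold it against a light pull.

Call:
carry_out --pt "0 0 2 0 0 0 30" --pt "0 0 4 0 0 0 30" --pt "0 0 6 0 0 0 30" --pt "0 0 8 0 0 0 30" --pt "0 0 8 0 0 0 30"

```text
time_s: 32.0
tcp_pos: [0.4846, 0.0004, 0.1338]
eef_rot: [1.1, 89.8, -35.0]
contact_force: [6.8, -7.4, -3.9]
gripper_width: 0.0424
```

```bash
python3 st.py
```

```text
32.0 [4.846e-01 4.000e-04 1.338e-01] w 0.0424 F [ 6.8 -7.4 -3.9] M [-2.87 -2.23  0.43] q [  23.5    7.4  -30.4    0.2  -52.1 -149.7] jawyaw 53.9 tau [  3.22 -36.99  24.37   3.09  -0.99  -0.46]
```

Call:
carry_out --pt "0 0 1 0 0 0 30" --pt "0 0 2 0 0 0 30" --pt "0 0 2 0 0 0 30"

```text
time_s: 32.3
tcp_pos: [0.4846, 0.0005, 0.1339]
eef_rot: [-13.3, 89.9, -49.4]
contact_force: [14.6, -9.6, -22.3]
gripper_width: 0.0421
```

```bash
python3 st.py
```

```text
32.3 [0.4846 0.0005 0.1339] w 0.0421 F [ 14.6  -9.6 -22.3] M [-3.53 -5.29  0.54] q [ 2.350e+01  7.400e+00 -3.030e+01  1.000e-01 -5.220e+01 -1.497e+02] jawyaw 53.9 tau [  4.1  -45.08  26.79   3.69  -3.55  -0.5 ]
```

The claws hold against a 22 N pull, so the lid is locked. I'll relax, release, rise and look.

Call:
carry_out --pt "0 0 -2 0 0 0 30" --pt "0 0 -3 0 0 0 30" --pt "0 0 -3 0 0 0 75" --pt "0 0 -3 0 0 0 75" --pt "0 0 -3 0 0 0 75"

```text
time_s: 32.8
tcp_pos: [0.4833, 0.0015, 0.1324]
eef_rot: [144.7, 90.0, 108.5]
contact_force: [1.0, -0.3, 0.7]
gripper_width: 0.0607
```

Call:
carry_out --pt "0 0 20 0 0 0 75" --pt "0 0 45 0 0 0 75" --pt "0 0 70 0 0 0 75" --pt "0 0 70 0 0 0 75" --pt "0 0 70 0 0 0 75"

```text
time_s: 33.3
tcp_pos: [0.4834, 0.0017, 0.2028]
eef_rot: [77.3, 89.9, 41.1]
contact_force: [-0.2, 0.2, -0.7]
gripper_width: 0.0661
```

```bash
python3 st.py; python3 - <<'E'
from h import *
im=r.capture('wrist'); s=r.capture('scene'); cv2.imwrite('pics/w10.png',np.hstack([cv2.resize(im,(440,330)),cv2.resize(s[160:310,220:370],(330,330),interpolation=2)]))
E
```

```text
33.3 [0.4834 0.0017 0.2028] w 0.0661 F [-0.2  0.2 -0.7] M [-0.05  0.02 -0.02] q [  23.6    3.3  -24.8   -0.   -61.8 -149.7] jawyaw 53.8 tau [ 2.000e-02 -3.335e+01  2.852e+01  6.740e+00 -1.300e-01 -0.000e+00]
```

View pics/w10.png

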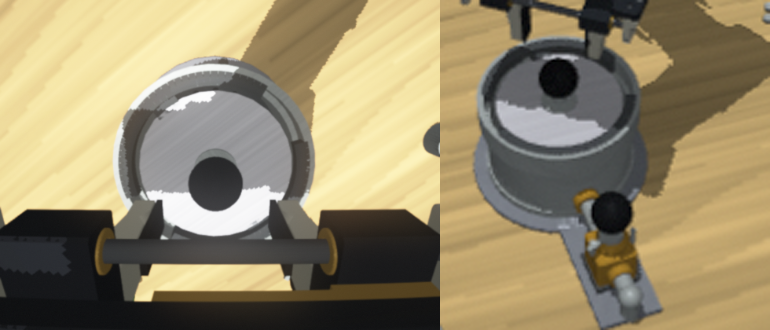

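The lid is flat and the entry gaps are empty, so the lugs are under the claws. Now to the valve.

Call:
carry_out --pt "42 2 0 0 0 0 75" --pt "84 4 0 0 0 0 75" --pt "126 5 0 0 0 0 75" --pt "164 6 0 0 0 0 75" --pt "164 6 0 0 0 0 75"

```text
time_s: 33.9
tcp_pos: [0.6502, 0.0072, 0.199]
eef_rot: [-119.7, 89.8, -155.9]
contact_force: [-0.5, -0.3, -0.5]
gripper_width: 0.0656
```

Call:
carry_out --pt "0 0 -35 0 0 0 75" --pt "0 0 -70 0 0 0 75" --pt "0 0 -100 0 0 0 75" --pt "0 0 -109 0 0 0 75" --pt "0 0 -109 0 0 0 75"

```text
time_s: 34.4
tcp_pos: [0.646, 0.007, 0.0917]
eef_rot: [-126.3, 89.8, -162.5]
contact_force: [-0.2, -0.4, 0.0]
gripper_width: 0.0657
```

Call:
carry_out --pt "0 0 0 0 0 0 30" --pt "0 0 0 0 0 0 30" --pt "0 0 0 0 0 0 30" --pt "0 0 0 0 0 0 30" --pt "0 0 0 0 0 0 30"

```text
time_s: 34.9
tcp_pos: [0.6479, 0.0074, 0.0949]
eef_rot: [42.5, 89.9, 6.3]
contact_force: [-2.6, 0.5, 6.5]
gripper_width: 0.0422
```

```bash
python3 st.py
```

```text
34.9 [0.6479 0.0074 0.0949] w 0.0422 F [-2.6  0.5  6.5] M [-0.04  0.55 -0.02] q [  17.9   24.   -12.4    0.   -53.5 -144.1] jawyaw 53.9 tau [-1.400e-01 -5.482e+01  2.358e+01  5.270e+00  4.700e-01  1.000e-02]
```

Gripped. Turning CCW by 2.4 rad, then past it to confirm the stop.

Call:
carry_out --pt "0 0 0 0 0 0.13 30" --pt "0 0 0 0 0 0.26 30" --pt "0 0 0 0 0 0.39 30" --pt "0 0 0 0 0 0.52 30" --pt "0 0 0 0 0 0.65 30"

```text
time_s: 35.4
tcp_pos: [0.648, 0.0079, 0.0949]
eef_rot: [19.9, 89.9, 21.3]
contact_force: [-1.6, 2.4, 6.7]
gripper_width: 0.0421
```

Call:
carry_out --pt "0 0 0 0 0 0.13 30" --pt "0 0 0 0 0 0.26 30" --pt "0 0 0 0 0 0.39 30" --pt "0 0 0 0 0 0.52 30" --pt "0 0 0 0 0 0.65 30"

```text
time_s: 35.9
tcp_pos: [0.6479, 0.0083, 0.0949]
eef_rot: [-4.9, 89.9, 33.7]
contact_force: [-2.1, 4.6, 7.5]
gripper_width: 0.0422
```

Call:
carry_out --pt "0 0 0 0 0 0.13 30" --pt "0 0 0 0 0 0.26 30" --pt "0 0 0 0 0 0.39 30" --pt "0 0 0 0 0 0.52 30" --pt "0 0 0 0 0 0.65 30"

```text
time_s: 36.4
tcp_pos: [0.6474, 0.0085, 0.0949]
eef_rot: [-26.6, 89.9, 49.2]
contact_force: [-3.9, 4.4, 9.9]
gripper_width: 0.0419
```

```bash
python3 st.py
```

```text
36.4 [0.6474 0.0085 0.0949] w 0.0419 F [-3.9  4.4  9.9] M [ 2.08  1.94 -0.22] q [ 17.9  24.  -12.4  -0.1 -53.5 -32. ] jawyaw 165.9 tau [ -3.46 -53.54  23.55   7.09   1.05  -1.9 ]
```

Call:
carry_out --pt "0 0 0 0 0 0.13 30" --pt "0 0 0 0 0 0.26 30" --pt "0 0 0 0 0 0.39 30" --pt "0 0 0 0 0 0.52 30" --pt "0 0 0 0 0 0.52 30"

```text
time_s: 36.9
tcp_pos: [0.6472, 0.0081, 0.0947]
eef_rot: [-54.5, 89.9, 51.2]
contact_force: [-4.2, 3.2, 7.3]
gripper_width: 0.0422
```

```bash
python3 st.py
```

```text
36.9 [0.6472 0.0081 0.0947] w 0.0422 F [-4.2  3.2  7.3] M [1.31 1.61 0.24] q [ 17.9  24.  -12.4  -0.  -53.5  -2.3] jawyaw -164.4 tau [ -2.55 -54.51  24.34   6.44   1.04   1.35]
```

Call:
carry_out --pt "0 0 0 0 0 0.1 30" --pt "0 0 0 0 0 0.2 30" --pt "0 0 0 0 0 0.25 30"

```text
time_s: 37.2
tcp_pos: [0.6475, 0.0075, 0.0943]
eef_rot: [-80.4, 89.9, 39.4]
contact_force: [-0.3, -1.5, 1.4]
gripper_width: 0.042
```

```bash
python3 st.py
```

```text
37.2 [0.6475 0.0075 0.0943] w 0.042 F [-0.3 -1.5  1.4] M [-0.69 -0.09 -1.23] q [ 17.9  24.1 -12.4  -0.  -53.4  11.9] jawyaw -150.2 tau [  2.73 -57.49  24.4    5.74   0.06   0.84]
```

Call:
carry_out --pt "0 0 0 0 0 0.1 30" --pt "0 0 0 0 0 0.2 30" --pt "0 0 0 0 0 0.2 30"

```text
time_s: 37.5
tcp_pos: [0.6475, 0.0075, 0.0939]
eef_rot: [-100.1, 90.0, 31.1]
contact_force: [-0.6, 0.5, 1.1]
gripper_width: 0.0422
```

```bash
python3 st.py
```

```text
37.5 [0.6475 0.0075 0.0939] w 0.0422 F [-0.6  0.5  1.1] M [0.17 0.09 0.02] q [ 17.9  24.1 -12.4  -0.  -53.4  23.3] jawyaw -138.8 tau [-3.400e-01 -5.806e+01  2.461e+01  5.930e+00 -4.000e-02  1.350e+00]
```

Call:
carry_out --pt "0 0 0 0 0 0 75" --pt "0 0 0 0 0 0 75" --pt "0 0 0 0 0 0 75" --pt "0 0 40 0 0 0 75" --pt "0 0 85 0 0 0 75"

```text
time_s: 38.0
tcp_pos: [0.6459, 0.0071, 0.1774]
eef_rot: [64.8, 89.7, -164.1]
contact_force: [1.0, 0.4, 0.7]
gripper_width: 0.0651
```

Call:
carry_out --pt "0 -40 30 0 0 0 75" --pt "-5 -85 60 0 0 0 75" --pt "-5 -130 60 0 0 0 75" --pt "-5 -175 60 0 0 0 75" --pt "-10 -220 60 0 0 0 75"

```text
time_s: 38.5
tcp_pos: [0.6373, -0.2142, 0.2389]
eef_rot: [-133.1, 90.0, -1.9]
contact_force: [0.4, -0.1, -0.6]
gripper_width: 0.0659
```

```bash
python3 st.py; python3 - <<'E'
from h import *
t=r.capture('top'); s=r.capture('scene'); cv2.imwrite('pics/end.png',np.hstack([cv2.resize(s[235:305,262:332],(350,350),interpolation=2),cv2.resize(t[130:290,200:360],(350,350),interpolation=2)]))
E
```

```text
38.5 [ 0.6373 -0.2142  0.2389] w 0.0659 F [ 0.4 -0.1 -0.6] M [-0.    0.05  0.04] q [ -2.   19.9   1.3  -0.  -71.4  43.1] jawyaw -138.9 tau [  3.85 -60.67  29.04   7.04   0.07  -1.15]
```

View pics/end.png

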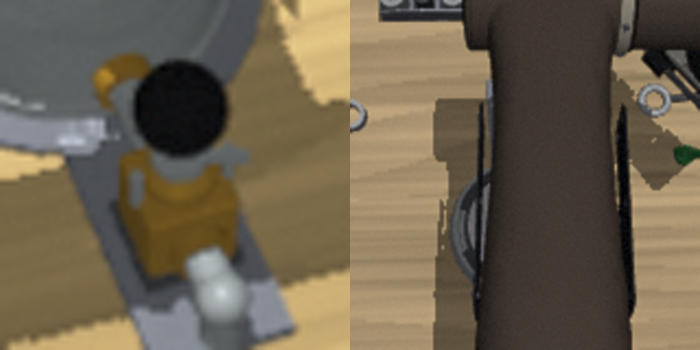

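The pointer has swung to the right-hand stop. The last moment reading was ambiguous, at about 0 after the hold, so I'll regrip and press CCW once more to be sure.

Call:
carry_out --pt "5 45 0 0 0 0 75" --pt "5 90 0 0 0 0 75" --pt "5 135 0 0 0 0 75" --pt "10 180 0 0 0 0 75" --pt "10 220 0 0 0 0 75"

```text
time_s: 39.1
tcp_pos: [0.6473, 0.0098, 0.2385]
eef_rot: [-107.9, 90.0, 23.2]
contact_force: [0.7, -0.5, 0.1]
gripper_width: 0.0658
```

Call:
carry_out --pt "0 0 -40 0 0 0 75" --pt "0 0 -80 0 0 0 75" --pt "0 0 -120 0 0 0 75" --pt "0 0 -145 0 0 0 75" --pt "0 0 -145 0 0 0 75"

```text
time_s: 39.6
tcp_pos: [0.6444, 0.0073, 0.0893]
eef_rot: [60.4, 89.6, -168.6]
contact_force: [-0.4, 0.2, 0.9]
gripper_width: 0.0658
```

Call:
carry_out --pt "0 0 0 0 0 0 30" --pt "0 0 0 0 0 0 30" --pt "0 0 0 0 0 0 30" --pt "0 0 0 0 0 0 30" --pt "0 0 0 0 0 0 30"

```text
time_s: 40.1
tcp_pos: [0.6478, 0.0072, 0.0954]
eef_rot: [-131.1, 89.9, 0.1]
contact_force: [-1.9, -1.0, 7.0]
gripper_width: 0.0422
```

Call:
carry_out --pt "0 0 0 0 0 0.05 30"

```text
time_s: 40.2
tcp_pos: [0.6478, 0.0073, 0.0953]
eef_rot: [-117.0, 89.9, 17.0]
contact_force: [0.0, -3.0, 4.0]
gripper_width: 0.0422
```

```bash
python3 st.py
```

```text
40.2 [0.6478 0.0073 0.0953] w 0.0422 F [ 0. -3.  4.] M [-0.91  0.3  -1.34] q [ 17.9  24.  -12.4   0.  -53.5  26.1] jawyaw -136.1 tau [  2.7  -55.78  23.97   5.61   0.42  -0.23]
```

Call:
carry_out --pt "0 0 0 0 0 0.1 30"

```text
time_s: 40.3
tcp_pos: [0.6478, 0.0074, 0.0951]
eef_rot: [-114.1, 89.9, 25.6]
contact_force: [-3.1, 1.8, 4.0]
gripper_width: 0.0419
```

```bash
python3 st.py
```

```text
40.3 [0.6478 0.0074 0.0951] w 0.0419 F [-3.1  1.8  4. ] M [ 0.57  1.12 -1.14] q [ 17.9  24.  -12.4  -0.  -53.5  31.9] jawyaw -130.3 tau [  2.01 -56.75  23.92   6.18   0.39  -1.16]
```

Call:
carry_out --pt "0 0 0 0 0 0.1 30"

```text
time_s: 40.4
tcp_pos: [0.6478, 0.0074, 0.0949]
eef_rot: [-118.4, 89.9, 27.2]
contact_force: [-3.1, 2.4, 4.6]
gripper_width: 0.0421
```

```bash
python3 st.py
```

```text
40.4 [0.6478 0.0074 0.0949] w 0.0421 F [-3.1  2.4  4.6] M [ 0.72  1.01 -1.24] q [ 17.9  24.  -12.4  -0.  -53.5  37.7] jawyaw -124.4 tau [  1.59 -57.27  24.42   6.51   0.3   -0.57]
```

The moment rises to -1.3 N m at once, so the valve is hard on its open stop. Release, clear away and final check.

Call:
carry_out --pt "0 0 0 0 0 0 75" --pt "0 0 0 0 0 0 75" --pt "0 0 0 0 0 0 75" --pt "0 0 40 0 0 0 75" --pt "0 0 85 0 0 0 75"

```text
time_s: 40.9
tcp_pos: [0.6459, 0.0072, 0.1775]
eef_rot: [48.9, 89.7, -165.7]
contact_force: [1.6, 0.3, -0.4]
gripper_width: 0.0648
```

Call:
carry_out --pt "0 -35 40 0 0 0 75" --pt "-10 -80 60 0 0 0 75" --pt "-30 -120 60 0 0 0 75" --pt "-50 -160 60 0 0 0 75" --pt "-70 -200 60 0 0 0 75"

```text
time_s: 41.4
tcp_pos: [0.5764, -0.1939, 0.2388]
eef_rot: [-133.6, 90.0, 11.8]
contact_force: [0.1, -0.6, 0.4]
gripper_width: 0.0656
```

Call:
carry_out --pt "-30 -40 0 0 0 0 75" --pt "-60 -80 0 0 0 0 75" --pt "-90 -120 0 0 0 0 75" --pt "-120 -160 0 0 0 0 75" --pt "-150 -200 0 0 0 0 75"

```text
time_s: 41.9
tcp_pos: [0.4259, -0.3938, 0.2388]
eef_rot: [-168.0, 90.0, -22.6]
contact_force: [2.1, -0.8, 0.3]
gripper_width: 0.0658
```

```bash
python3 st.py; python3 - <<'E'
from h import *
t=r.capture('top'); s=r.capture('scene'); cv2.imwrite('pics/end2.png',np.hstack([cv2.resize(s[170:320,100:330],(460,300),interpolation=2),cv2.resize(t[150:270,200:330],(325,300),interpolation=2)]))
E
```

```text
41.9 [ 0.4259 -0.3938  0.2388] w 0.0658 F [ 2.1 -0.8  0.3] M [-0.13  0.01 -0.02] q [-23.5  11.2 -10.6  -0.  -68.2  78.8] jawyaw -124.6 tau [  5.43 -47.37  27.79   6.59  -0.07  -1.49]
```

```bash
python3 - <<'E'
from h import *
t=r.camera_params('top'); s=r.camera_params('scene'); ti=r.capture('top'); si=r.capture('scene'); t0=cv2.imread('pics/top0.png')
A,_=blob(ti,(277,232),14,(0,0,0),(50,50,50)); B,_=blob(si,(273,195),14,(0,0,0),(50,50,50)); print('lid ball',A,B,two(t,A,s,B))
# lid gaps / disc: compare with the start picture round the pot, and bystanders
for n,u in(('pot',(277,235)),('bushb',(201,183)),('eyebolt',(350,175)),('green',(353,201)),('busha',(366,223)),('nutA',(377,196)),('nutB',(353,239)),('wrench',(148,274)),('shackle',(133,214))):
    x,y=u;k=30 if n=='pot' else 12; print(n,cv2.absdiff(ti,t0)[y-k:y+k,x-k:x+k].mean().round(1))
E
python3 -c "from plant import r; r.close_job()"
```

```text
lid ball [277.25157233 231.89937107] [273.2780083  195.51037344] (array([0.48276185, 0.00053154, 0.14660528]), np.float64(0.0004033074755110271))
pot 20.0
bushb 16.5
eyebolt 15.4
green 21.5
busha 49.3
nutA 66.7
nutB 36.3
wrench 16.8
shackle 13.3
the job is handed in; nothing more can be done
```

The job is done and handed in at about 42 s: the two steel eye nuts are in the pot, the lid is locked back on, and the air valve is fully open. The order was as asked: valve shut, lid off onto clear bench, nuts in, lid locked, valve opened. The air stayed shut while the lid was off.

**Checks that passed**
- **Valve shut:** the turning moment levelled off at about 1 N m and the pointer sat against its stop post.
- **Lid locked:** the claws held against a 22 N upward pull and the entry gaps were empty. Two cameras put the ball at the same height as at the start, within 0.1 mm.
- **Valve open:** on a second grip the moment rose at once to 1.3 N m, so it is against the open stop.

**Weaker or disagreeing checks**
- **Open stop, first try:** the moment read about zero after a hold, which is why I gripped the valve again.
- **Nuts:** I saw only the first standing in the pot. The second I lowered to about the same height and released, but took no picture of it inside.
- **Last look:** the final picture would not open because the 16-view limit was reached. A rough pixel comparison showed small changes at the bushing (44 mm), eyebolt, wrench, shackle and one green look-alike, all about the same level and probably lighting or shadow. It was larger at bushing_a (32 mm), which I put down to the arm or its shadow there; I could not confirm it by eye. The orange look-alike, the second green one, the spray bottle and the hexagon nut were not in this comparison.

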